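# Pack the rubber stamps into the latched craft case

## Task

Pack away the rubber stamps that are on the craft table: turn the case's catch until it clicks open, lever up the lid with the blade of the opener in the notch, and with the lid open stand every stamp upright inside the case. Then close the lid fully and turn the catch back until it clicks locked over the lid; leave the opener lying with its handle on the cork mat, and do not knock over the glue bottle or the cup.

Things in the scene. Friction and masses are not known exactly. Their poses are not given: they have to be found in the camera images.
- case: White plastic craft case fixed to the table, 160 mm (its x, front to hinge) by 250 mm (its y) by 70 mm high, walls 5 mm, floor 6 mm, open inside without dividers. Origin: centre of the underside; its x axis points from the front wall to the hinge wall, y to the left as seen when facing the hinge from the front, z up. An orange flat lid covers it; the catch is on the front wall at y = +70 mm, the notch in the front wall at y = -60 mm.
- notch (a point): Centre of the notch in the top edge of the case's front wall, under the lid, at the wall's outer face: 44 mm wide, 9 mm high (61 to 70 mm above the table), open straight through the 5 mm wall. A black mark is below it. The only place where a blade can get under the lid. Axes as the case's.
- lid_hinge (a point): Middle of the lid's hinge line, along the case's y, at the top of the hinge wall, 70 mm above the table, 80 mm towards the case's x from its centre. Axes as the case's. The orange lid is a plate 160 by 250 mm, 6 mm thick, its underside through this line, level with the front wall's outer face when shut.
- lid (a joint): Lid angle (rad): 0 shut, grows as it opens upward, stop at 1.7 (just past upright). The hinge is stiff: the lid stays where it is left when opened past about 0.8, below that it sinks shut. Lifting its front edge takes about 1.5 N. Locked down while the catch lies over it; to lock, the lid must be fully down.
- catch_grip (a point): Centre of the catch's upright yellow grip fin, 36 mm long, 12 mm wide, 28 mm high (84 to 112 mm above the table), on the catch's vertical turning axis 17 mm in front of the case's front wall. Its x axis lies along the fin, towards the black tongue. The black tongue (top 84 mm above the table, reaching 34 mm from the axis) lies over the lid's edge when locked, 2.5 mm above it. It stands on a grey block 42 mm deep, 36 mm wide and 69 mm high on the front wall.
- catch (a joint): Turn of the catch (rad), anticlockwise seen from above: 0 locked (tongue points to the hinge, over the lid), 1.3 unlocked (tongue along the front wall, clear of the lid). A sprung detent needs about 0.1 N m to pass half-way (0.65) and then pushes on to 0 or 1.3, where it stops.
- opener_grip (a point): Lid opener lying on the table: grip point in its green handle, half-way up. Handle 90 mm long (from 65 mm behind this point to 25 mm ahead), 18 mm wide, 26 mm high. Its x axis points along the tool to the blade tip; z up. A flat steel blade, 20 mm wide and 2.5 mm thick, sticks out ahead level with this point (13 mm above the handle's underside).
- opener_tip (a point): Tip of the opener's blade, 115 mm ahead of opener_grip, mid-thickness.
- mat: Cork mat fixed on the table where the opener belongs: 240 mm (its x) by 90 mm (its y), 3 mm thick. Origin: centre of its underside.
- glue: White glue bottle, 48 mm across, 120 mm high, standing at the far side; a bystander. Origin: centre of its underside.
- cup: Blue cup, 72 mm across, 90 mm high; a bystander. Origin: centre of its underside.
- stamp0_center (a point): Rubber stamp with a red handle, standing on its rubber face, 52 mm high in all; this point is at its centre, 26 mm above its underside. Base 36 (its x) by 30 mm (its y), 18 mm high, wood; handle a round upright 22 mm peg from 18 to 52 mm. Mass 50 g. It may be absent.
- stamp1_center (a point): Rubber stamp with a blue handle, standing on its rubber face, 52 mm high in all; this point is at its centre, 26 mm above its underside. Base 36 (its x) by 30 mm (its y), 18 mm high, wood; handle a round upright 22 mm peg from 18 to 52 mm. Mass 50 g. It may be absent.
- stamp2_center (a point): Rubber stamp with a yellow handle, standing on its rubber face, 52 mm high in all; this point is at its centre, 26 mm above its underside. Base 36 (its x) by 30 mm (its y), 18 mm high, wood; handle a round upright 22 mm peg from 18 to 52 mm. Mass 50 g. It may be absent.
- stamp3_center (a point): Rubber stamp with a green handle, standing on its rubber face, 52 mm high in all; this point is at its centre, 26 mm above its underside. Base 36 (its x) by 30 mm (its y), 18 mm high, wood; handle a round upright 22 mm peg from 18 to 52 mm. Mass 50 g. It may be absent.

How it is judged:
On the way, in this order (a step that is already met when the one before it is completed fails the run):
1. the catch is turned past its click to unlocked (over 1.1 rad) (value of joint catch above 1.1 rad), for 0.2 s.
2. the lid is raised by the opener: over 0.2 rad open with the opener bearing on it (value of joint lid above 0.2 rad and contact force between opener and lid above 0.2 N), for 0.1 s.
3. with the lid open (over 0.8 rad) all stamps stand in the case (value of joint lid above 0.8 rad and x of stamp0_center in the frame of case between -0.08 and 0.08 m and y of stamp0_center in the frame of case between -0.125 and 0.125 m and z of stamp0_center in the frame of case between 0 and 0.045 m and angle between each of stamp0_center, stamp1_center, stamp2_center, stamp3_center's own z axis and vertical below 0.25 rad and x of stamp1_center in the frame of case between -0.08 and 0.08 m and y of stamp1_center in the frame of case between -0.125 and 0.125 m and z of stamp1_center in the frame of case between 0 and 0.045 m and x of stamp2_center in the frame of case between -0.08 and 0.08 m and y of stamp2_center in the frame of case between -0.125 and 0.125 m and z of stamp2_center in the frame of case between 0 and 0.045 m and x of stamp3_center in the frame of case between -0.08 and 0.08 m and y of stamp3_center in the frame of case between -0.125 and 0.125 m and z of stamp3_center in the frame of case between 0 and 0.045 m), for 0.2 s.
4. the lid is shut (under 0.03 rad) (value of joint lid below 0.03 rad), for 0.2 s.
At the end, for the whole second after the job is handed in: Every stamp that was on the table is upright (within 0.25 rad) inside the case and at rest, the lid is shut (under 0.03 rad), the catch is locked (under 0.25 rad), and the opener lies with its grip point over the cork mat, resting low on it (grip point under 30 mm above the mat's underside) (x of stamp0_center in the frame of case between -0.08 and 0.08 m and y of stamp0_center in the frame of case between -0.125 and 0.125 m and z of stamp0_center in the frame of case between 0 and 0.045 m and angle between each of stamp0_center, stamp1_center, stamp2_center, stamp3_center's own z axis and vertical below 0.25 rad and x of stamp1_center in the frame of case between -0.08 and 0.08 m and y of stamp1_center in the frame of case between -0.125 and 0.125 m and z of stamp1_center in the frame of case between 0 and 0.045 m and x of stamp2_center in the frame of case between -0.08 and 0.08 m and y of stamp2_center in the frame of case between -0.125 and 0.125 m and z of stamp2_center in the frame of case between 0 and 0.045 m and x of stamp3_center in the frame of case between -0.08 and 0.08 m and y of stamp3_center in the frame of case between -0.125 and 0.125 m and z of stamp3_center in the frame of case between 0 and 0.045 m and value of joint lid below 0.03 rad and value of joint catch below 0.25 rad and x of opener_grip in the frame of mat between -0.12 and 0.12 m and y of opener_grip in the frame of mat between -0.045 and 0.045 m and z of opener_grip in the frame of mat between 0 and 0.03 m and linear speed of each of opener, stamp0, stamp1, stamp2, stamp3 below 0.03 m/s); the robot touches nothing.
It fails at once if the glue bottle or the cup is knocked over (angle between any of glue, cup's own z axis and vertical above 0.7 rad).
Of stamp0, stamp1, stamp2, stamp3 only 2 to 4 are there at a start; the rules pass over those that are not, and their reading is None.
At some moment in a run one of opener, stamp0, stamp1, stamp2, stamp3 may be knocked a few centimetres aside while the robot is not near it.
It also fails if it takes over 210 s, if anything falls off the work surface, if the arm or the gripper's body presses on something with over 40 N, if the wrist force passes 120 N, or if a joint passes its speed limit or range.

## Robot

A 7-joint arm with a two-finger parallel gripper is mounted at the origin on the work surface. World frame = base frame: x ahead of the robot, y to its left, z up, the work surface at z = 0. Lengths are in m, angles in rad, forces in N, time in s.
With the tool pointing down it reaches from about 0.4 to 0.925 m from the base axis. Payload 4.1 kg.
Tool frame: the origin (TCP) lies midway between the tips of the shut fingers; the grasp point (between the pads) lies 19 mm behind it; z points along the fingers, y is the direction in which the jaws open and shut (so a half turn about z gives the same grasp; the last joint's range is limited). The gripper opens to 85 mm and grips with 20 to 120 N. Pads are 22 mm wide; open, the fingers measure 114 mm over their backs; the gripper's body (76 mm by 85 mm) begins 54 mm behind the grasp point. The pads swing forward as they close: fully open they stand 13 mm farther back than shut.
Start: joints at [1.068, 0.398, 0.045, 1.537, -0.019, 1.207, -0.051], TCP at [0.255, -0.598, 0.231] pointing down, gripper open.
Joint ranges: [-2.82, 2.82], [-0.49, 2.23], [-1.37, 1.46], [0, 2.46], [-1.36, 4.5], [0.23, 2], [-2.94, 2.94]. Speed limits (rad/s): [2.57, 2.57, 3.14, 3.14, 3.14, 3.14, 3.14].

## Interface

Orientations are given as [roll, pitch, yaw] about the fixed x, y, z axes, in that order (R = Rz(yaw) Ry(pitch) Rx(roll)).
In Python, from cell import readout, vision, robot gives the robot as it stands.
- The arm moves only by the tool carry_out, never from a script. Its argument "moves" is text: rows parted by semicolons, each of 7 numbers parted by spaces: the closure, from 0 (fully open) to 1 (shut), then the shift along the tool's x, y, z in cm, then the turn, a rotation vector about the tool's x, y, z in degrees. In form: claw x y z rx ry rz; .... A call has exactly 5 rows; each row is the pose to reach, as a shift and turn from the pose commanded when the call began, along the tool's axes at that moment; what a row does not reach only later rows make up. A row lasts 1/12 s, in which the tool goes at most 41.7 mm and 7.16 degrees, less where a joint would pass 70% of its speed; a pose out of reach is approached as far as the arm can. A call with a gripper value outside its range is refused whole. The fingers move at their own pace and stop on an object; "force" is the grip in N (left out, the last holds). Time passes only in rows, so rows that repeat a pose let the fingers close, or fill a call up. It gives the time, the measured TCP pose, the force and the opening at its end, in the units of the state.
- readout.sense(): the state, without advancing time (a new reading comes with each control period).
- vision.camera(name): name is "scene" or "side" or "wrist"; returns (picture, depth): 480x640x3 uint8, blue, green, red; 480x640 float32, m along the optical axis (not along the pixel's ray), 0 where there is no reading.
- vision.camera_info(name): a dict with "fx", "fy", "cx", "cy" (pixels), "camera_from_world" (4x4, takes a point from world to camera coordinates). Camera axes: x right, y down, z forward; pixel columns grow to the right and rows downward; lengths in m; the calibration is good to about 2 mm. The wrist camera is an equidistant fisheye: a pixel r from the principal point sees the ray r / f radians off the axis. A picture is of the moment at which its call begins: read the wrist's pose just before it. camera_info takes no time and is no camera call; for the wrist camera it gives the pose at the moment of the call.
- robot.finish_job(): hands the job in, once; it reports no verdict.
The state is a dict: "clock": time; "q": joint angles; "joint_vel": joint speeds; "effort": joint torques, N m; "ee_pos": TCP position; "eef_rot": TCP orientation; "force": force on the tool from outside, world axes, zero at the start; "ft_torque": the same for the moment, N m; "grip_width": finger opening in m.
Only numpy, scipy, OpenCV 4.12 (cv2) and the standard library are available. Lean on these libraries where they do the work, as an engineer would, in place of code of your own. Each camera call takes 0.05 s, during which the arm holds its last target. There are 200 camera calls.

## Working session

There is one attempt and no reset: what is moved stays moved. The work goes in short steps, Python scripts to look and compute and a tool call to move; the robot and the scene stay as the last step left them, time stands still between calls to the robot, and variables do not carry over. Pictures are saved under pics/ and viewed, about 12 in all and at most 16, crops included, and the job is handed in when it is done.

Besides the shell and the picture viewer there is one more tool, called after "Request:" as name(argument=value, ...), one argument or row to a line, values as JSON. carry_out: Moves the arm, as the interface text tells. Its arguments: {"type":"object","properties":{"moves":{"type":"string"},"force":{"type":"number"}},"required":["moves"]}

```bash
ls; mkdir -p pics; python3 - <<'E'
from cell import readout, vision, robot
import cv2, numpy as np
print(readout.sense())
ims=[]
for n in ["scene","side"]:
    p,d=vision.camera(n); i=vision.camera_info(n); np.savez(f"{n}.npz",p=p,d=d)
    print(n,i["fx"],i["fy"],i["cx"],i["cy"],np.round(np.linalg.inv(i["camera_from_world"]),3).tolist())
    cv2.imwrite(f"pics/{n}0.png",p)
E
```

```text
pics
{'clock': 0.0, 'q': array([ 1.0680046 ,  0.39920691,  0.04505448,  1.53787773, -0.01869538,
        1.20689056, -0.050706  ]), 'joint_vel': array([-0.00047667, -0.00156343, -0.0007292 ,  0.00048428,  0.00067553,
        0.00101785,  0.00044001]), 'effort': array([-3.57897552e-04, -4.75127292e+01,  1.36454970e+00, -2.54222184e+01,
        1.16061734e-02,  9.27868299e-03, -2.50012320e-06]), 'ee_pos': array([ 0.25514939, -0.59714241,  0.23025525]), 'eef_rot': array([-3.13963731e+00,  1.48505907e-04,  4.03880644e-01]), 'force': array([-0.05261532,  0.69538789,  0.86466642]), 'ft_torque': array([ 0.04366035,  0.02101881, -0.00315957]), 'grip_width': 0.08537293890350027}
scene 611.0173650149769 611.0173650149769 324.97024528347805 241.9137053295397 [[0.31, 0.606, -0.732, 1.37], [0.951, -0.19, 0.245, -0.298], [0.009, -0.772, -0.636, 0.736], [0.0, 0.0, 0.0, 1.0]]
side 541.4545359887745 541.4545359887745 322.2767867841253 239.16511593390388 [[0.916, -0.303, 0.264, 0.328], [-0.401, -0.658, 0.638, -0.69], [-0.02, -0.69, -0.724, 0.812], [0.0, 0.0, 0.0, 1.0]]
```

View pics/scene0.png

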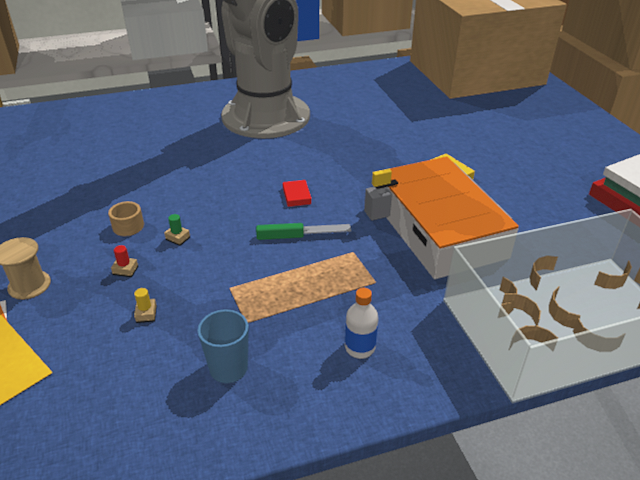

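View pics/side0.png

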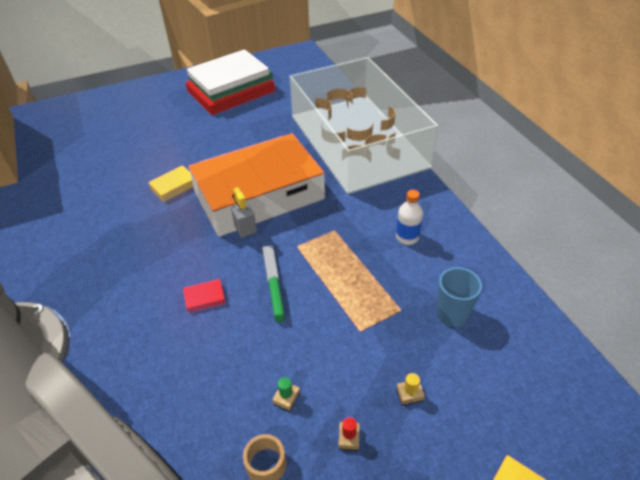

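Three stamps are visible. In the scene view: red (122,258), green (176,225), yellow (143,300). There is no blue one. The case's catch is at (380,180) and the opener at (300,231). The mat lies between the case and the cup and glue.

```bash
cat > h.py <<'E'
from cell import readout, vision, robot
import cv2, numpy as np
from scipy.spatial.transform import Rotation as R
RANGES=dict(orange=((5,170,120),(16,255,255)),green=((50,120,40),(80,255,255)),red=((0,200,120),(4,255,255)),
  yellow=((22,170,120),(34,255,255)),cork=((9,60,90),(22,190,255)))
def cloud(n,p,d):
    i=vision.camera_info(n); v,u=np.mgrid[:480,:640]
    c=np.stack([(u-i["cx"])/i["fx"]*d,(v-i["cy"])/i["fy"]*d,d,np.ones_like(d)],-1)
    return (c@np.linalg.inv(i["camera_from_world"]).T)[...,:3]
def look(n,name=None):
    p,d=vision.camera(n)
    if name: cv2.imwrite(f"pics/{name}.png",p)
    return p,d
def mask(p,c):
    return cv2.inRange(cv2.cvtColor(p,cv2.COLOR_BGR2HSV),*map(np.array,RANGES[c]))
def blobs(p,W,d,c,amin=40):
    n,l,s,_=cv2.connectedComponentsWithStats(mask(p,c))
    for k in range(1,n):
        if s[k,4]<amin: continue
        m=(l==k)&(d>0); P=W[m]
        if len(P)>10: yield s[k],P
def rect(P):
    (x,y),(w,h),a=cv2.minAreaRect((P[:,:2]*1000).astype(np.float32))
    if h>w: w,h,a=h,w,a+90
    return np.round([x,y,w,h,(a+90)%180-90],1)
def tool():
    s=readout.sense(); return s["ee_pos"],R.from_euler("xyz",s["eef_rot"]),s
E
python3 - <<'E'
from h import *
for n in ["scene","side"]:
    z=np.load(n+".npz"); p,d=z["p"],z["d"]; W=cloud(n,p,d)
    for c in RANGES:
        for s,P in blobs(p,W,d,c):
            top=np.percentile(P[:,2],95); T=P[P[:,2]>top-.006]
            if np.linalg.norm(np.median(P,0)[:2])>1.3 or abs(top)>.3: continue
            print(n,c,s[:5].tolist(),"top",round(top,4),"med",np.round(np.median(P,0),3).tolist(),"rect",rect(T).tolist())
E
```

```text
scene orange [390, 157, 128, 91, 6503] top 0.0781 med [0.569, 0.209, 0.076] rect [548.1, 209.2, 253.8, 162.4, 3.4]
scene orange [356, 288, 15, 17, 212] top 0.1214 med [0.791, -0.045, 0.119] rect [787.1, -43.9, 22.8, 20.1, -38.5]
scene green [169, 214, 13, 20, 198] top 0.053 med [0.434, -0.279, 0.041] rect [428.9, -278.1, 19.8, 18.4, -11.2]
scene green [256, 223, 48, 17, 669] top 0.0273 med [0.485, -0.093, 0.02] rect [481.8, -92.6, 87.2, 21.9, 79.4]
scene red [283, 181, 28, 25, 517] top 0.0187 med [0.371, -0.026, 0.016] rect [362.5, -25.3, 70.7, 49.5, -6.9]
scene red [114, 246, 15, 20, 163] top 0.0537 med [0.498, -0.379, 0.043] rect [494.7, -379.3, 18.8, 16.8, 15.4]
scene yellow [435, 154, 39, 25, 150] top 0.0253 med [0.396, 0.342, 0.021] rect [386.4, 298.6, 99.6, 88.8, -72.9]
scene yellow [373, 169, 18, 17, 250] top 0.113 med [0.488, 0.107, 0.102] rect [486.7, 108.1, 35.2, 11.9, -84.2]
scene yellow [135, 288, 16, 23, 256] top 0.053 med [0.619, -0.353, 0.042] rect [614.0, -353.9, 19.5, 18.1, -63.3]
scene yellow [0, 315, 52, 90, 2360] top 0.006 med [0.667, -0.552, 0.004] rect [635.3, -
[... 3537 characters left out ...]
, -40.6, 20.5, 18.4, -54.4]
side cork [298, 231, 103, 100, 4422] top 0.0053 med [0.625, -0.099, 0.003] rect [624.5, -86.3, 241.6, 90.5, -83.8]
side cork [397, 373, 27, 31, 367] top 0.0442 med [0.606, -0.36, 0.017] rect [614.7, -351.8, 20.9, 14.3, -52.0]
side cork [274, 386, 25, 24, 262] top 0.0203 med [0.423, -0.286, 0.017] rect [427.9, -277.9, 37.3, 30.3, 41.9]
side cork [339, 423, 20, 26, 280] top 0.0224 med [0.486, -0.388, 0.018] rect [490.6, -379.0, 34.3, 28.7, 62.4]
side cork [243, 435, 43, 45, 1083] top 0.0411 med [0.363, -0.361, 0.035] rect [361.9, -364.2, 58.9, 58.5, -52.2]
side cork [493, 455, 53, 25, 113] top 0.0052 med [0.703, -0.515, 0.002] rect [696.8, -516.5, 74.7, 35.7, -24.0]
```

```bash
cat >> h.py <<'E'
def plan(*wps,start=None):
    """wps: (x,y,z,yaw_deg[,pitch-down tilt rotvec]) tool pointing down; prints per-call shift cm / turn deg in tool axes"""
    p,r,s=tool()
    if start is not None: p=np.array(start[:3]); r=R.from_euler("xyz",[180,0,start[3]],degrees=True)
    for w in wps:
        q=np.array(w[:3]); r2=R.from_euler("xyz",[180,0,w[3]],degrees=True)
        dv=(r.inv()*r2).as_rotvec(degrees=True); n=int(max(1,np.ceil(np.linalg.norm(q-p)/.2),np.ceil(np.linalg.norm(dv)/34)))
        p0=p; r0=r
        for k in range(1,n+1):
            pk=p0+(q-p0)*k/n; rk=r0*R.from_rotvec(dv*k/n,degrees=True)
            print(w,k,"shift",np.round(r.inv().apply(pk-p)*100,2),"turn",np.round((r.inv()*rk).as_rotvec(degrees=True),1)); p,r=pk,rk
E
python3 - <<'E'
from h import *
plan((.485,.108,.20,93.3),(.485,.108,.09,93.3))
E
```

```text
(0.485, 0.108, 0.2, 93.3) 1 shift [ 12.21 -13.95   0.78] turn [ -0.   -0.  -17.5]
(0.485, 0.108, 0.2, 93.3) 2 shift [15.85 -9.62  0.77] turn [ -0.   -0.  -17.5]
(0.485, 0.108, 0.2, 93.3) 3 shift [18.01 -4.4   0.77] turn [ -0.   -0.  -17.5]
(0.485, 0.108, 0.2, 93.3) 4 shift [18.5   1.23  0.76] turn [ -0.   -0.  -17.5]
(0.485, 0.108, 0.09, 93.3) 1 shift [ 0. -0. 11.] turn [ 0.  0. -0.]
```

Request:
carry_out(
  moves="0 12.2 -14 0.8 0 0 -17.5; 0 12.2 -14 0.8 0 0 -17.5; 0 12.2 -14 0.8 0 0 -17.5; 0 12.2 -14 0.8 0 0 -17.5; 0 12.2 -14 0.8 0 0 -17.5",
  force=40,
)

```text
clock: 0.52
ee_pos: [0.3146, -0.4152, 0.2226]
eef_rot: [-3.139, -0.002, 0.715]
force: [0.7, -0.3, -0.9]
grip_width: 0.0854
```

Request:
carry_out(
  moves="0 15.9 -9.6 0.8 0 0 -17.5; 0 15.9 -9.6 0.8 0 0 -17.5; 0 15.9 -9.6 0.8 0 0 -17.5; 0 15.9 -9.6 0.8 0 0 -17.5; 0 15.9 -9.6 0.8 0 0 -17.5",
)

```text
clock: 0.93
ee_pos: [0.3718, -0.2391, 0.2149]
eef_rot: [-3.14, -0.002, 1.021]
force: [0.4, -0.2, -0.1]
grip_width: 0.0851
```

Request:
carry_out(
  moves="0 18 -4.4 0.8 0 0 -17.5; 0 18 -4.4 0.8 0 0 -17.5; 0 18 -4.4 0.8 0 0 -17.5; 0 18 -4.4 0.8 0 0 -17.5; 0 18 -4.4 0.8 0 0 -17.5",
)

```text
clock: 1.35
ee_pos: [0.4292, -0.0629, 0.2073]
eef_rot: [3.141, -0.002, 1.327]
force: [-0.5, 0.0, 0.2]
grip_width: 0.0853
```

Request:
carry_out(
  moves="0 18.5 1.2 0.8 0 0 -17.5; 0 18.5 1.2 0.8 0 0 -17.5; 0 18.5 1.2 0.8 0 0 -17.5; 0 18.5 1.2 0.8 0 0 -17.5; 0 18.5 1.2 0.8 0 0 -17.5",
)

```text
clock: 1.77
ee_pos: [0.4863, 0.1139, 0.1994]
eef_rot: [3.14, -0.004, 1.632]
force: [-0.3, 1.4, 1.0]
grip_width: 0.0854
```

```bash
python3 - <<'E'
from h import *
print(tool()[2]["clock"]); p,d=look("wrist","w1")
plan((.485,.108,.09,93.3))
i=vision.camera_info("wrist"); print(i["fx"],i["cx"],i["cy"],np.round(np.linalg.inv(i["camera_from_world"]),3).tolist())
E
```

```text
1.7667
(0.485, 0.108, 0.09, 93.3) 1 shift [-0.86 -0.24 10.94] turn [ 0.1 -0.3  0.4]
371.64829954431775 316.027867076008 236.12159225212235 [[0.998, 0.06, 0.021, 0.482], [0.064, -0.947, -0.314, 0.198], [0.001, 0.314, -0.949, 0.343], [0.0, 0.0, 0.0, 1.0]]
```

Request:
carry_out(
  moves="0 0 0 0 0 0 0; 0 0 0 2 0 0 0; 0 0 0 5 0 0 0; 0 0 0 7 0 0 0; 0 0 0 7 0 0 0",
)

```text
clock: 2.23
ee_pos: [0.4822, 0.1045, 0.1252]
eef_rot: [-3.132, 0.003, 1.623]
force: [0.1, -0.0, -0.9]
grip_width: 0.0854
```

```bash
python3 - <<'E'
from h import *
plan((.485,.108,.09,93.3))
E
```

```text
(0.485, 0.108, 0.09, 93.3) 1 shift [0.34 0.33 3.52] turn [-0.5  0.1 -0.3]
```

View pics/w1.png

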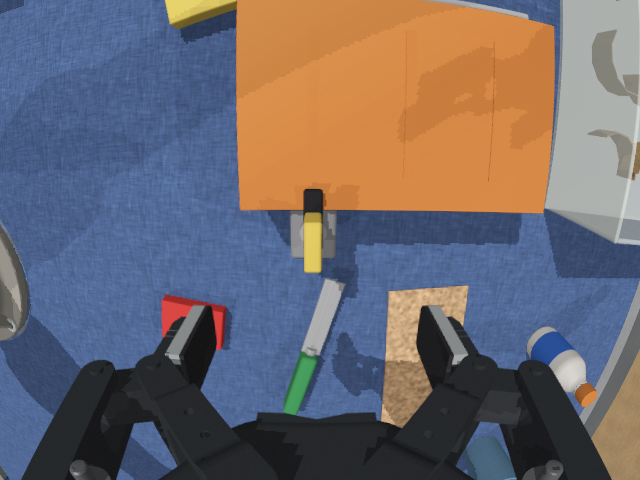

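The fin at (313,240) lies midway between the fingers at (190,340) and (440,340), so the approach is centred.

Request:
carry_out(
  moves="0 0.1 0.1 1 0 0 0; 0 0.1 0.1 2 0 0 0; 0 0.1 0.1 3 0 0 0; 0 0.1 0.1 3.8 0 0 0; 0 0.1 0.1 3.8 0 0 0",
)

```text
clock: 2.65
ee_pos: [0.4858, 0.1082, 0.0899]
eef_rot: [-3.139, 0.001, 1.626]
force: [-0.7, 0.6, -0.3]
grip_width: 0.0857
```

Request:
carry_out(
  moves="1 0 0 0 0 0 0; 1 0 0 0 0 0 0; 1 0 0 0 0 0 0; 1 0 0 0 0 0 0; 1 0 0 0 0 0 0",
)

```text
clock: 3.07
ee_pos: [0.4871, 0.1088, 0.0917]
eef_rot: [3.141, 0.0, 1.626]
force: [0.2, -0.1, 0.5]
grip_width: 0.0256
```

Request:
carry_out(
  moves="1 0 0 0 0 0 0; 1 0 0 0 0 0 0; 1 0 0 0 0 0 0; 1 0 0 0 0 0 0; 1 0 0 0 0 0 0",
)

```text
clock: 3.48
ee_pos: [0.4845, 0.1086, 0.0915]
eef_rot: [-3.137, 0.002, 1.626]
force: [-5.8, -1.1, 6.8]
grip_width: 0.0112
```

Request:
carry_out(
  moves="1 0 0 0 0 0 -5.2; 1 0 0 0 0 0 -10.4; 1 0 0 0 0 0 -15.6; 1 0 0 0 0 0 -20.8; 1 0 0 0 0 0 -26",
)

```text
clock: 3.9
ee_pos: [0.4852, 0.1088, 0.0915]
eef_rot: [-3.138, -0.001, 2.083]
force: [-4.8, -1.3, 7.2]
grip_width: 0.0113
```

Request:
carry_out(
  moves="1 0 0 0 0 0 -5.2; 1 0 0 0 0 0 -10.4; 1 0 0 0 0 0 -15.6; 1 0 0 0 0 0 -20.8; 1 0 0 0 0 0 -26",
)

```text
clock: 4.32
ee_pos: [0.4857, 0.1092, 0.0915]
eef_rot: [-3.14, -0.002, 2.538]
force: [-2.6, -0.5, 2.8]
grip_width: 0.0111
```

Request:
carry_out(
  moves="1 0 0 0 0 0 -5.2; 1 0 0 0 0 0 -10.4; 1 0 0 0 0 0 -15.6; 1 0 0 0 0 0 -20.8; 1 0 0 0 0 0 -25",
)

```text
clock: 4.73
ee_pos: [0.4858, 0.1098, 0.0915]
eef_rot: [3.141, -0.002, 2.972]
force: [-2.8, 1.1, 3.2]
grip_width: 0.0112
```

Request:
carry_out(
  moves="1 0 0 0 0 0 0; 1 0 0 0 0 0 0; 1 0 0 0 0 0 0; 0 0 0 0 0 0 0; 0 0 0 0 0 0 0",
)

```text
clock: 5.15
ee_pos: [0.4874, 0.1081, 0.0912]
eef_rot: [-3.141, 0.001, 2.969]
force: [0.1, -0.2, -0.7]
grip_width: 0.0344
```

```bash
python3 - <<'E'
from h import *
P,r,s=tool();print(s["eef_rot"],s["grip_width"],s["force"],s["ft_torque"],s["q"])
g=(.4847,-.073)
plan((P[0],P[1],.16,170.8),(.4847,-.078,.13,78.4))
E
```

```text
[-3.14068653e+00  1.49411718e-03  2.96941227e+00] 0.03442020151448403 [ 0.1160317  -0.22775801 -0.67266933] [-0.04670663  0.02500785  0.037191  ] [ 0.43892009  0.41327514 -0.89780574  2.01828981  0.41486661  0.89925089
  0.71574341]
(np.float64(0.4873758957920926), np.float64(0.10812655302604979), 0.16, 170.8) 1 shift [-0.01 -0.01 -6.88] turn [-0.1  0.1 -0.7]
(0.4847, -0.078, 0.13, 78.4) 1 shift [-0.9  -6.14  1.  ] turn [ 0.  -0.  30.8]
(0.4847, -0.078, 0.13, 78.4) 2 shift [-3.92 -4.81  1.  ] turn [ 0.  -0.  30.8]
(0.4847, -0.078, 0.13, 78.4) 3 shift [-5.83 -2.12  1.  ] turn [ 0.  -0.  30.8]
```

Request:
carry_out(
  moves="0 0 0 -1 0 0 0; 0 0 0 -3 0 0 0; 0 0 0 -5 0 0 0; 0 0 0 -7 0 0 0; 0 0 0 -7 0 0 0",
)

```text
clock: 5.57
ee_pos: [0.4899, 0.1095, 0.1655]
eef_rot: [3.14, 0.008, 2.969]
force: [1.2, 1.0, 0.2]
grip_width: 0.0853
```

Request:
carry_out(
  moves="0 -0.9 -6.1 1 0 0 31; 0 -0.9 -6.1 1 0 0 31; 0 -0.9 -6.1 1 0 0 31; 0 -0.9 -6.1 1 0 0 31; 0 -0.9 -6.1 1 0 0 31",
)

```text
clock: 5.98
ee_pos: [0.4853, 0.0459, 0.1512]
eef_rot: [-3.141, 0.001, 2.422]
force: [-0.1, 0.3, -0.1]
grip_width: 0.0853
```

Request:
carry_out(
  moves="0 -3.9 -4.8 1 0 0 31; 0 -3.9 -4.8 1 0 0 31; 0 -3.9 -4.8 1 0 0 31; 0 -3.9 -4.8 1 0 0 31; 0 -3.9 -4.8 1 0 0 31",
)

```text
clock: 6.4
ee_pos: [0.4832, -0.0158, 0.1412]
eef_rot: [-3.141, 0.001, 1.881]
force: [-0.8, 0.7, 0.0]
grip_width: 0.0852
```

Request:
carry_out(
  moves="0 -5.8 -2.1 1 0 0 30; 0 -5.8 -2.1 1 0 0 30; 0 -5.8 -2.1 1 0 0 30; 0 -5.8 -2.1 1 0 0 30; 0 -5.8 -2.1 1 0 0 30",
)

```text
clock: 6.82
ee_pos: [0.4813, -0.0772, 0.1312]
eef_rot: [3.142, 0.001, 1.36]
force: [-0.1, 0.5, 0.0]
grip_width: 0.0851
```

Request:
carry_out(
  moves="0 0 0 0 0 0 0; 0 0 0 0 0 0 0; 0 0 0 0 0 0 0; 0 0 0 0 0 0 0; 0 0 0 0 0 0 0",
)

```text
clock: 7.23
ee_pos: [0.4815, -0.0763, 0.1313]
eef_rot: [3.141, 0.0, 1.365]
force: [0.2, -0.2, 0.5]
grip_width: 0.0857
```

```bash
python3 - <<'E'
from h import *
P,r,s=tool();print(P,s["eef_rot"])
p,d=look("wrist","w2"); i=vision.camera_info("wrist"); T=np.linalg.inv(i["camera_from_world"])
def ray(u,v,z):
    a,b=(u-i["cx"])/i["fx"],(v-i["cy"])/i["fy"]; t=np.hypot(a,b); k=np.sin(t)/t
    e=T[:3,:3]@np.array([a*k,b*k,np.cos(t)]); o=T[:3,3]; return (o+e*(z-o[2])/e[2])
n,l,st,c=cv2.connectedComponentsWithStats(mask(p,"green"))
for k in range(1,n):
    if st[k,4]>150:
        v,u=np.where(l==k); W=np.array([ray(a,b,.026) for a,b in zip(u,v)]); print(st[k],rect(W),W.mean(0))
plan((.4847,-.075,.004,78.4))
for n in["scene","side"]:
    p,d=look(n,n+"1"); W=cloud(n,p,d)
    for s,Q in blobs(p,W,d,"green"):
        if s[0]>200: print(n,s,rect(Q[Q[:,2]>np.percentile(Q[:,2],95)-.006]))
    for s,Q in blobs(p,W,d,"yellow"):
        top=np.percentile(Q[:,2],95)
        if .09<top<.13: print("fin",rect(Q[Q[:,2]>top-.006]))
E
```

```text
[ 0.48147136 -0.07626398  0.13134259] [3.14142521e+00 9.42941525e-05 1.36486724e+00]
[ 306  189   26  117 2809] [480.7 -88.3  89.3  17.3  77.6] [ 0.48106345 -0.08575151  0.026     ]
(0.4847, -0.075, 0.004, 78.4) 1 shift [ 0.19  0.29 12.73] turn [ 0.   0.  -0.2]
scene [256 223  48  17 672] [480.6 -92.   86.2  21.9  73.2]
fin [486.1 107.6  33.   11.1 -10.6]
side [269 278  15  44 410] [479.7 -92.5  86.6  17.5  77.6]
side [278 378  13  19 202] [ 427.4 -277.4   20.9   19.7  -81. ]
fin [462.5  21.5 196.6  11.6  83. ]
```

View pics/w2.png

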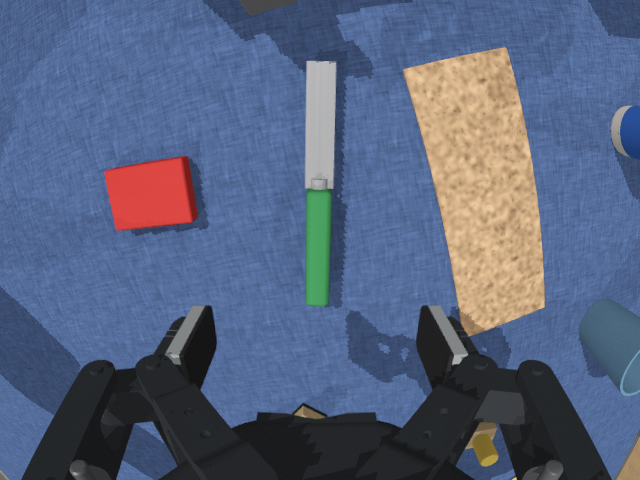

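The handle is centred at column 318 between the fingers, the blade points to the case, and the fin is now turned (-10.6°). Next is the grasp.

Request:
carry_out(
  moves="0 0.3 0.3 4 0 0 0; 0 0.3 0.3 7.5 0 0 0; 0 0.3 0.3 10.5 0 0 0; 0 0.3 0.3 12.7 0 0 0; 0 0.3 0.3 12.7 0 0 0",
  force=100,
)

```text
clock: 7.8
ee_pos: [0.4811, -0.0737, 0.0004]
eef_rot: [-3.133, 0.0, 1.364]
force: [-0.3, -0.4, 0.5]
grip_width: 0.0854
```

Request:
carry_out(
  moves="1 0 0 0 0 0 0; 1 0 0 0 0 0 0; 1 0 0 0 0 0 0; 1 0 0 0 0 0 0; 1 0 0 0 0 0 0",
)

```text
clock: 8.22
ee_pos: [0.486, -0.0743, 0.0056]
eef_rot: [3.139, 0.0, 1.364]
force: [0.0, -0.4, -0.0]
grip_width: 0.0254
```

Request:
carry_out(
  moves="1 0 0 0 0 0 0; 1 0 0 0 0 0 0; 1 0 0 0 0 0 0; 1 0 0 0 0 0 0; 1 0 0 -0.2 0 0 0",
)

```text
clock: 8.63
ee_pos: [0.4854, -0.0742, 0.0069]
eef_rot: [3.14, 0.0, 1.364]
force: [-0.4, 0.9, -1.3]
grip_width: 0.0157
```

Request:
carry_out(
  moves="1 0 0 -2 0 0 0; 1 0 0 -4 0 0 0; 1 0 0 -6 0 0 0; 1 0 0 -8 0 0 0; 1 0 0 -8 0 0 0",
)

```text
clock: 9.05
ee_pos: [0.4879, -0.0743, 0.0899]
eef_rot: [3.134, 0.0, 1.364]
force: [0.6, 0.2, -0.1]
grip_width: 0.0157
```

Request:
carry_out(
  moves="1 0 0 0 0 0 0; 1 0 0 0 0 0 0; 1 0 0 0 0 0 0; 1 0 0 0 0 0 0; 1 0 0 0 0 0 0",
)

```text
clock: 9.47
ee_pos: [0.4843, -0.0739, 0.0854]
eef_rot: [-3.14, -0.0, 1.364]
force: [0.4, -0.3, -0.7]
grip_width: 0.0157
```

```bash
python3 - <<'E'
from h import *
plan((.6216,-.0209,.06,93.3))
E
```

```text
(0.6216, -0.0209, 0.06, 93.3) 1 shift [ 8.01 12.35  2.52] turn [ -0.1  -0.  -15.1]
```

Request:
carry_out(
  moves="1 2 3 0.6 0 0 -4; 1 4 6 1.2 0 0 -8; 1 6 9 2 0 0 -12; 1 8 12.4 2.5 0 0 -15.2; 1 8 12.4 2.5 0 0 -15.2",
)

```text
clock: 9.88
ee_pos: [0.6287, -0.0165, 0.0595]
eef_rot: [3.137, -0.006, 1.634]
force: [-0.5, 1.1, 0.2]
grip_width: 0.016
```

Request:
carry_out(
  moves="1 0 0 0 0 0 0; 1 0 0 0 0 0 0; 1 0 0 0 0 0 0; 1 0 0 0 0 0 0; 1 0 0 0 0 0 0",
)

```text
clock: 10.3
ee_pos: [0.6221, -0.0222, 0.0617]
eef_rot: [-3.142, 0.001, 1.628]
force: [0.4, -0.3, -1.2]
grip_width: 0.0157
```

```bash
python3 - <<'E'
from h import *
P,r,s=tool();print(P,s["eef_rot"])
p,d=look("wrist","w3"); i=vision.camera_info("wrist"); T=np.linalg.inv(i["camera_from_world"])
np.savez("w3.npz",p=p,d=d,T=T)
p,d=look("side","s3"); W=cloud("side",p,d); np.savez("s3.npz",p=p,d=d)
q,_,_,_=0,0,0,0
w=cv2.imread("pics/w3.png"); c=cv2.resize(p[150:300,180:380],None,fx=3,fy=3)
out=np.zeros((480+450,640,3),np.uint8); out[:480]=w; out[480:,:600]=c
cv2.imwrite("pics/c3.png",cv2.resize(out,None,fx=.645,fy=.645)); 
m=mask(p,"green")
for s_,Q in blobs(p,W,d,"green"):
    if s_[1]<360: print(s_, np.percentile(Q[:,2],[5,50,95]),rect(Q[Q[:,2]>np.percentile(Q[:,2],95)-.006]))
# blade points: above mat, low saturation, in strip ahead of TCP
u=r.apply([1,0,0]); v=r.apply([0,1,0]); D=W-P; a=D@u; b=D@v
S=(a>.03)&(a<.15)&(abs(b)<.03)&(W[...,2]>.045)&(W[...,2]<.09)&(d>0)
Q=W[S]; print(len(Q), np.round(np.percentile(a[S],[1,50,99]),4),np.round(np.percentile(b[S],[2,50,98]),4))
for lo in np.arange(.04,.14,.02):
    k=(a[S]>lo)&(a[S]<lo+.02); print(round(lo,2),k.sum(),np.round(np.median(Q[k,2]),4) if k.any() else '')
E
```

```text
[ 0.62205641 -0.02219226  0.06170375] [-3.14157129e+00  1.15555355e-03  1.62812776e+00]
[329 220  20  35 306] [0.06846778 0.08085394 0.08418322] [622.1 -45.2  80.9  18.4 -89.7]
91 [0.0518 0.0775 0.1182] [-0.0081 -0.0018  0.0055]
0.04 12 0.0702
0.06 37 0.0701
0.08 4 0.0686
0.1 37 0.0695
0.12 1 0.0679
```

View pics/c3.png

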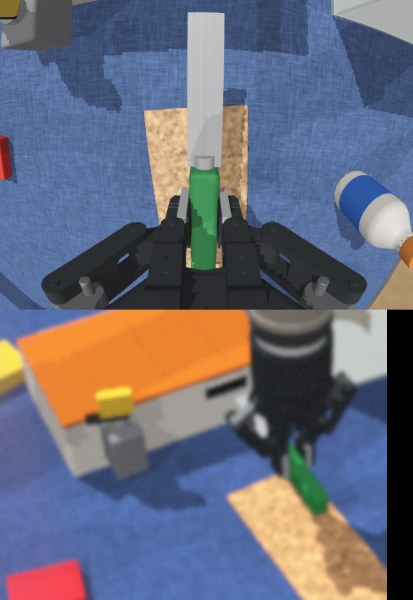

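Request:
carry_out(
  moves="1 0 0 0.3 0 0 0; 1 0.7 0 0.3 0 0 0; 1 1.4 0 0.3 0 0 0; 1 2.1 0 0.3 0 0 0; 1 2.6 0 0.3 0 0 0",
)

```text
clock: 10.82
ee_pos: [0.6212, 0.0068, 0.0584]
eef_rot: [3.141, -0.001, 1.631]
force: [0.5, -0.3, -1.4]
grip_width: 0.0157
```

Request:
carry_out(
  moves="1 0 0 0 0 0 0; 1 0 0 0 0 0 0; 1 0 0 0 0 0 0; 1 0 0 0 0 0 0; 1 0 0 0 0 0 0",
)

```text
clock: 11.23
ee_pos: [0.6213, 0.0041, 0.0582]
eef_rot: [-3.142, 0.0, 1.628]
force: [-0.9, -0.1, -1.2]
grip_width: 0.0158
```

Request:
carry_out(
  moves="1 0.8 0 0 0 0 0; 1 1.6 0 0 0 0 0; 1 2.4 0 0 0 0 0; 1 3.2 0 0 0 0 0; 1 3.9 0 0 0 0 0",
)

```text
clock: 11.65
ee_pos: [0.6188, 0.0455, 0.0584]
eef_rot: [3.141, -0.001, 1.631]
force: [0.1, 0.9, -0.7]
grip_width: 0.016
```

Request:
carry_out(
  moves="1 0 0 0 0 0 0; 1 0 0 0 0 0 0; 1 0 0 0 0 0 0; 1 0 0 0 0 0 0; 1 0 0 0 0 0 0",
)

```text
clock: 12.07
ee_pos: [0.6191, 0.0428, 0.0582]
eef_rot: [-3.142, 0.001, 1.628]
force: [0.1, 0.5, -0.2]
grip_width: 0.0159
```

Request:
carry_out(
  moves="1 0 0 -0.8 0 0 0; 1 0.1 0 -1.9 0 0 0; 1 0.3 0 -3 0 0 0; 1 0.6 0 -4.2 0 0 0; 1 0.9 0 -5.1 0 0 0",
)

```text
clock: 12.48
ee_pos: [0.619, 0.0527, 0.1114]
eef_rot: [3.14, 0.001, 1.629]
force: [-0.9, -0.8, -1.0]
grip_width: 0.0155
```

Request:
carry_out(
  moves="1 0 0 0 0 0 0; 1 0 0 0 0 0 0; 1 0.3 0 -0.5 0 0 0; 1 0.8 0 -1.5 0 0 0; 1 1.3 0 -2.5 0 0 0",
)

```text
clock: 12.9
ee_pos: [0.6171, 0.0656, 0.1343]
eef_rot: [-3.14, 0.0, 1.629]
force: [-0.4, -0.8, -2.4]
grip_width: 0.0161
```

```bash
python3 - <<'E'
from h import *
P,r,s=tool();print(P,s["eef_rot"],s["force"])
p,d=look("scene","s4"); W=cloud("scene",p,d)
for s_,Q in blobs(p,W,d,"orange",800):
    c=(Q-[.548,.208,.07])@np.array([[-.0576,-.9983,0],[.9983,-.0576,0],[0,0,1]]).T
    c=(Q-[.548,.208,.07]); x=c@[-.0576,.9983,0]; 
    k=np.polyfit(x,c[:,2],1); print(s_,"lid angle",-np.arctan(k[0]),np.percentile(Q[:,2],[5,95]))
E
```

```text
[0.61706752 0.06560769 0.13425312] [-3.13967134e+00  2.60266161e-04  1.62875600e+00] [-0.41060487 -0.80550586 -2.41752127]
[ 411  143  108   84 2383] lid angle 0.5686711954909484 [0.08169778 0.15996072]
```

Request:
carry_out(
  moves="1 0.6 0 -0.7 0 0 0; 1 1.3 0 -1.5 0 0 0; 1 2 0 -2.2 0 0 0; 1 2.6 0 -2.8 0 0 0; 1 3.4 0 -3.4 0 0 0",
)

```text
clock: 13.37
ee_pos: [0.6158, 0.1002, 0.1691]
eef_rot: [3.141, 0.0, 1.629]
force: [0.7, -1.8, -1.9]
grip_width: 0.016
```

Request:
carry_out(
  moves="1 0.9 0 -0.5 0 0 0; 1 1.9 0 -1 0 0 0; 1 2.9 0 -1.4 0 0 0; 1 4 0 -1.8 0 0 0; 1 5 0 -2 0 0 0",
)

```text
clock: 13.78
ee_pos: [0.6128, 0.1514, 0.189]
eef_rot: [3.141, -0.001, 1.63]
force: [0.5, -0.7, 0.6]
grip_width: 0.016
```

Request:
carry_out(
  moves="1 0.6 0 -0.1 0 0 0; 1 1.2 0 -0.1 0 0 0; 1 1.5 0 -0.1 0 0 0; 1 1.5 0 -0.1 0 0 0; 1 1.5 0 -0.1 0 0 0",
)

```text
clock: 14.2
ee_pos: [0.6117, 0.1646, 0.1889]
eef_rot: [-3.141, -0.0, 1.629]
force: [-0.2, -0.3, -0.3]
grip_width: 0.016
```

Request:
carry_out(
  moves="1 -3 0 0 0 0 0; 1 -7 0 0 0 0 0; 1 -11 0 0 0 0 0; 1 -15 0 0 0 0 0; 1 -18 0 0 0 0 0",
)

```text
clock: 14.62
ee_pos: [0.6222, -0.0205, 0.1889]
eef_rot: [-3.141, 0.002, 1.625]
force: [0.4, -0.5, -1.8]
grip_width: 0.0159
```

```bash
python3 - <<'E'
from h import *
P,r,s=tool();print(P,s["eef_rot"],s["force"])
p,d=look("scene","s5"); W=cloud("scene",p,d)
for s_,Q in blobs(p,W,d,"orange",300):
    c=(Q-[.548,.208,.07]); x=c@[-.0576,.9983,0]
    k=np.polyfit(c[:,2],x,1); print(s_,"lid angle",np.arctan2(1,-k[0]),np.percentile(Q[:,2],[5,95]))
for n in["scene","side"]:
    if n=="side": p,d=look("side","side5"); W=cloud(n,p,d)
    for c in["red","green","yellow"]:
        for s_,Q in blobs(p,W,d,c):
            top=np.percentile(Q[:,2],95)
            if .045<top<.06: T=Q[Q[:,2]>top-.005]; print(n,c,rect(T))
plan((.615,-.085,.2,96.3),(.615,-.085,.011,96.3))
E
```

```text
[ 0.62219982 -0.02053139  0.18890976] [-3.14088979e+00  2.30834390e-03  1.62482354e+00] [ 0.36762637 -0.45098654 -1.83536766]
[452  87  83 140 455] lid angle 1.3462936287791951 [0.09241785 0.23038271]
scene red [ 493.3 -379.6   17.2   15.7  -64. ]
scene green [ 428.  -278.8   20.6   19.2   41.5]
scene yellow [ 613.8 -353.7   19.5   18.7   -1.1]
side red [ 491.5 -381.7   18.    14.    37.5]
side green [ 427.9 -277.8   20.4   19.7  -73.9]
side yellow [ 612.  -354.2   17.4   16.9   38.1]
(0.615, -0.085, 0.2, 96.3) 1 shift [-5.93 -1.02 -1.13] turn [-0.1  0.3 -3.7]
(0.615, -0.085, 0.011, 96.3) 1 shift [-0.  -0.  18.9] turn [ 0. -0.  0.]
```

View pics/s5.png

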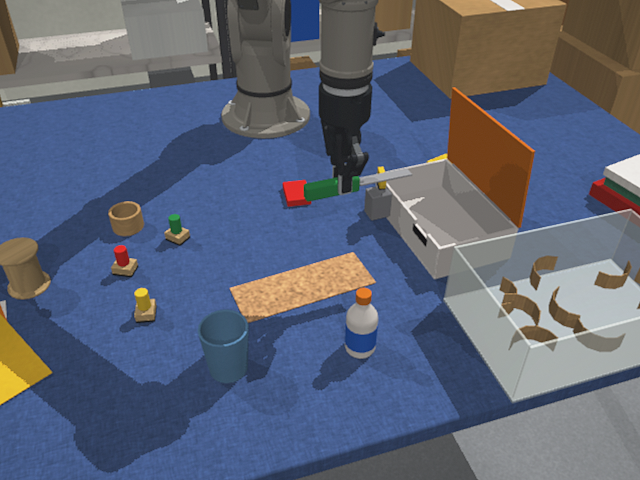

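The lid at (490,155) stands well open and the case is empty. I'll lay the opener on the mat.

Request:
carry_out(
  moves="1 -2 -0.1 3 0 0 -1; 1 -4 -0.2 6 0 0 -2; 1 -6.6 -0.3 9 0 0 -3; 1 -6.6 -0.3 12 0 0 -3; 1 -6.6 -0.3 15 0 0 -3",
)

```text
clock: 15.13
ee_pos: [0.6229, -0.0845, 0.0376]
eef_rot: [-3.141, 0.001, 1.677]
force: [0.4, 0.1, -0.2]
grip_width: 0.016
```

Request:
carry_out(
  moves="1 0 0 0 0 0 0; 1 0 0 1 0 0 0; 1 0 0 1.5 0 0 0; 1 0 0 2 0 0 0; 1 0 0 2 0 0 0",
)

```text
clock: 15.55
ee_pos: [0.6238, -0.0809, 0.0199]
eef_rot: [3.14, 0.0, 1.682]
force: [-0.0, -0.4, -0.3]
grip_width: 0.016
```

```bash
python3 - <<'E'
from h import *
P,r,s=tool();print(P,s["eef_rot"],s["force"])
plan((.622,-.087,.0105,96))
E
```

```text
[ 0.62383509 -0.08092103  0.0198659 ] [3.14049250e+00 3.11333320e-04 1.68204195e+00] [-0.00251558 -0.38936453 -0.26751535]
(0.622, -0.087, 0.0105, 96) 1 shift [-0.58 -0.25  0.94] turn [0.1 0.  0.4]
```

Request:
carry_out(
  moves="1 -0.3 -0.2 0.4 0 0 0; 1 -0.3 -0.2 0.9 0 0 0; 1 -0.3 -0.2 0.9 0 0 0; 1 -0.3 -0.2 0.9 0 0 0; 0 -0.3 -0.2 0.9 0 0 0",
)

```text
clock: 15.97
ee_pos: [0.6218, -0.0845, 0.0105]
eef_rot: [3.141, 0.0, 1.681]
force: [-0.4, -0.0, -0.2]
grip_width: 0.0268
```

Request:
carry_out(
  moves="0 0 0 0 0 0 0; 0 0 0 0 0 0 0; 0 0 0 0 0 0 0; 0 0 0 -1 0 0 0; 0 0 0 -3 0 0 0",
)

```text
clock: 16.38
ee_pos: [0.6195, -0.0844, 0.0388]
eef_rot: [-3.137, -0.001, 1.682]
force: [-0.0, 0.5, -0.2]
grip_width: 0.0851
```

Request:
carry_out(
  moves="0 0 0 -3 0 0 0; 0 0 0 -6 0 0 0; 0 0 0 -9 0 0 0; 0 0 0 -12 0 0 0; 0 0 0 -13 0 0 0",
)

```text
clock: 16.8
ee_pos: [0.6245, -0.0841, 0.1763]
eef_rot: [3.133, 0.002, 1.682]
force: [-0.1, 0.4, 1.0]
grip_width: 0.0851
```

```bash
python3 - <<'E'
from h import *
plan((.428,-.278,.16,3.3),(.428,-.278,.022,3.3),(.428,-.278,.15,3.3),(.4843,.1896,.15,3.3),(.4843,.1896,.030,3.3))
E
```

```text
(0.428, -0.278, 0.16, 3.3) 1 shift [-5.7  -7.23  0.49] turn [ 0.2 -0.1 31. ]
(0.428, -0.278, 0.16, 3.3) 2 shift [-8.61 -3.26  0.52] turn [ 0.2 -0.1 31. ]
(0.428, -0.278, 0.16, 3.3) 3 shift [-9.05  1.64  0.54] turn [ 0.2 -0.1 31. ]
(0.428, -0.278, 0.022, 3.3) 1 shift [-0.   0.  13.8] turn [-0.  0.  0.]
(0.428, -0.278, 0.15, 3.3) 1 shift [ -0.    0.  -12.8] turn [0. 0. 0.]
(0.4843, 0.1896, 0.15, 3.3) 1 shift [  2.77 -15.45  -0.  ] turn [0. 0. 0.]
(0.4843, 0.1896, 0.15, 3.3) 2 shift [  2.77 -15.45  -0.  ] turn [0. 0. 0.]
(0.4843, 0.1896, 0.15, 3.3) 3 shift [  2.77 -15.45  -0.  ] turn [0. 0. 0.]
(0.4843, 0.1896, 0.03, 3.3) 1 shift [ 0. -0. 12.] turn [0. 0. 0.]
```

Request:
carry_out(
  moves="0 -5.7 -7.2 0.5 0 0 31; 0 -5.7 -7.2 0.5 0 0 31; 0 -5.7 -7.2 0.5 0 0 31; 0 -5.7 -7.2 0.5 0 0 31; 0 -5.7 -7.2 0.5 0 0 31",
  force=50,
)

```text
clock: 17.22
ee_pos: [0.5551, -0.1506, 0.1654]
eef_rot: [-3.141, 0.001, 1.133]
force: [-0.0, 0.8, -0.1]
grip_width: 0.0849
```

Request:
carry_out(
  moves="0 -8.6 -3.3 0.5 0 0 31; 0 -8.6 -3.3 0.5 0 0 31; 0 -8.6 -3.3 0.5 0 0 31; 0 -8.6 -3.3 0.5 0 0 31; 0 -8.6 -3.3 0.5 0 0 31",
)

```text
clock: 17.63
ee_pos: [0.4891, -0.2147, 0.1603]
eef_rot: [3.142, 0.001, 0.592]
force: [-0.3, 0.3, 0.3]
grip_width: 0.0852
```

Request:
carry_out(
  moves="0 -9 1.6 0.5 0 0 31; 0 -9 1.6 0.5 0 0 31; 0 -9 1.6 0.5 0 0 31; 0 -9 1.6 0.5 0 0 31; 0 -9 1.6 0.5 0 0 31",
)

```text
clock: 18.05
ee_pos: [0.4239, -0.2784, 0.1552]
eef_rot: [3.142, 0.001, 0.051]
force: [0.4, 1.0, -1.1]
grip_width: 0.0855
```

Request:
carry_out(
  moves="0 0 0 0 0 0 0; 0 0 0 0 0 0 0; 0 0 0 0 0 0 0; 0 0 0 0 0 0 0; 0 0 0 0 0 0 0",
)

```text
clock: 18.47
ee_pos: [0.4253, -0.2773, 0.1553]
eef_rot: [3.142, 0.0, 0.059]
force: [0.3, 0.1, -0.4]
grip_width: 0.0856
```

```bash
cat >> h.py <<'E'
def wray(i,u,v,z):
    T=np.linalg.inv(i["camera_from_world"]); a,b=(u-i["cx"])/i["fx"],(v-i["cy"])/i["fy"]; t=np.hypot(a,b); k=np.sinc(t/np.pi)
    e=T[:3,:3]@np.array([a*k,b*k,np.cos(t)]); o=T[:3,3]; return o+e*(z-o[2])/e[2]
def wblob(c,z,name=None,amin=80):
    p,d=look("wrist",name); i=vision.camera_info("wrist")
    n,l,s,m=cv2.connectedComponentsWithStats(mask(p,c))
    for k in range(1,n):
        if s[k,4]>amin: print(c,s[k],np.round(wray(i,*m[k],z),4))
E
python3 - <<'E'
from h import *
wblob("green",.045,"w6")
plan((.428,-.278,.022,3.3),(.428,-.278,.17,3.3),(.4843,.1896,.17,3.3),(.4843,.1896,.030,3.3))
E
```

```text
green [ 71   0  35   7 138] [ 0.6013 -0.0901  0.045 ]
green [304 208  28  38 854] [ 0.4299 -0.2776  0.045 ]
(0.428, -0.278, 0.022, 3.3) 1 shift [ 0.27  0.08 13.33] turn [0.  0.  0.1]
(0.428, -0.278, 0.17, 3.3) 1 shift [ -0.    0.  -14.8] turn [-0.  0.  0.]
(0.4843, 0.1896, 0.17, 3.3) 1 shift [  2.77 -15.45  -0.  ] turn [0. 0. 0.]
(0.4843, 0.1896, 0.17, 3.3) 2 shift [  2.77 -15.45  -0.  ] turn [0. 0. 0.]
(0.4843, 0.1896, 0.17, 3.3) 3 shift [  2.77 -15.45  -0.  ] turn [0. 0. 0.]
(0.4843, 0.1896, 0.03, 3.3) 1 shift [ 0. -0. 14.] turn [0. 0. 0.]
```

Request:
carry_out(
  moves="0 0.3 0.1 4 0 0 0; 0 0.3 0.1 8 0 0 0; 0 0.3 0.1 11 0 0 0; 0 0.3 0.1 13.3 0 0 0; 0 0.3 0.1 13.3 0 0 0",
)

```text
clock: 18.93
ee_pos: [0.4247, -0.2762, 0.018]
eef_rot: [-3.136, 0.008, 0.059]
force: [0.1, 0.1, -0.4]
grip_width: 0.0852
```

Request:
carry_out(
  moves="1 0 0 0 0 0 0; 1 0 0 0 0 0 0; 1 0 0 0 0 0 0; 1 0 0 0 0 0 0; 1 0 0 0 0 0 0",
)

```text
clock: 19.35
ee_pos: [0.4292, -0.2789, 0.0237]
eef_rot: [3.14, -0.002, 0.058]
force: [-0.2, 0.2, 0.8]
grip_width: 0.0254
```

Request:
carry_out(
  moves="1 0 0 0 0 0 0; 1 0 0 0 0 0 0; 1 0 0 0 0 0 0; 1 0 0 -2 0 0 0; 1 0 0 -4 0 0 0",
)

```text
clock: 19.77
ee_pos: [0.4273, -0.2778, 0.0622]
eef_rot: [-3.14, 0.002, 0.058]
force: [-0.1, 0.0, -0.3]
grip_width: 0.0206
```

Request:
carry_out(
  moves="1 0 0 -3 0 0 0; 1 0 0 -6 0 0 0; 1 0 0 -9 0 0 0; 1 0 0 -10.8 0 0 0; 1 0 0 -10.8 0 0 0",
)

```text
clock: 20.18
ee_pos: [0.431, -0.2798, 0.1751]
eef_rot: [3.136, -0.008, 0.058]
force: [-0.5, 0.0, -0.1]
grip_width: 0.0208
```

Request:
carry_out(
  moves="1 0.6 -3.1 0 0 0 0; 1 1.1 -6.2 0 0 0 0; 1 1.7 -9.3 0 0 0 0; 1 2.2 -12.4 0 0 0 0; 1 2.8 -15.5 0 0 0 0",
)

```text
clock: 20.6
ee_pos: [0.4462, -0.1205, 0.1694]
eef_rot: [-3.141, 0.001, 0.058]
force: [0.3, -0.0, -0.5]
grip_width: 0.0204
```

Request:
carry_out(
  moves="1 0.6 -3.1 0 0 0 0; 1 1.1 -6.2 0 0 0 0; 1 1.7 -9.3 0 0 0 0; 1 2.2 -12.4 0 0 0 0; 1 2.8 -15.5 0 0 0 0",
)

```text
clock: 21.02
ee_pos: [0.4651, 0.0357, 0.1694]
eef_rot: [3.141, 0.001, 0.058]
force: [0.6, 0.7, -0.3]
grip_width: 0.0205
```

Request:
carry_out(
  moves="1 0.6 -3.1 0 0 0 0; 1 1.1 -6.2 0 0 0 0; 1 1.7 -9.3 0 0 0 0; 1 2.2 -12.4 0 0 0 0; 1 2.7 -15.4 0 0 0 0",
)

```text
clock: 21.43
ee_pos: [0.4833, 0.191, 0.1693]
eef_rot: [3.141, 0.001, 0.059]
force: [0.9, -0.4, -1.5]
grip_width: 0.0205
```

Request:
carry_out(
  moves="1 0 0 0 0 0 0; 1 0 0 0 0 0 0; 1 0 0 0 0 0 0; 1 0 0 2 0 0 0; 1 0 0 4 0 0 0",
)

```text
clock: 21.85
ee_pos: [0.4851, 0.188, 0.1304]
eef_rot: [3.141, -0.003, 0.055]
force: [0.1, 0.2, -0.7]
grip_width: 0.0204
```

```bash
python3 - <<'E'
from h import *
print(tool()[2]["force"])
plan((.4843,.1896,.030,3.3))
E
```

```text
[ 0.14019454  0.23882334 -0.69850096]
(0.4843, 0.1896, 0.03, 3.3) 1 shift [-0.1  -0.17 10.04] turn [ 0.  -0.1 -0.1]
```

Request:
carry_out(
  moves="1 -0.1 -0.1 3 0 0 0; 1 -0.1 -0.1 6 0 0 0; 1 -0.1 -0.1 8.5 0 0 0; 1 -0.1 -0.1 9.5 0 0 0; 1 -0.1 -0.1 10 0 0 0",
)

```text
clock: 22.27
ee_pos: [0.4808, 0.1876, 0.0296]
eef_rot: [3.136, 0.007, 0.056]
force: [-13.6, -7.5, 43.5]
grip_width: 0.0205
```

Request:
carry_out(
  moves="1 0 0 0 0 0 0; 1 0 0 0 0 0 0; 0.45 0 0 0 0 0 0; 0.45 0 0 0 0 0 0; 0.45 0 0 0 0 0 0",
)

```text
clock: 22.68
ee_pos: [0.4836, 0.1905, 0.0308]
eef_rot: [-3.142, -0.001, 0.058]
force: [-0.1, -0.9, 0.1]
grip_width: 0.0471
```

Request:
carry_out(
  moves="0.45 0 0 -2 0 0 0; 0.45 0 0 -5 0 0 0; 0.45 0 0 -8.5 0 0 0; 0.3 0 0 -12 0 0 0; 0 0 0 -14 0 0 0",
)

```text
clock: 23.1
ee_pos: [0.4846, 0.1917, 0.1743]
eef_rot: [-3.14, -0.005, 0.058]
force: [1.0, -0.5, -0.3]
grip_width: 0.0696
```

Request:
carry_out(
  moves="0 -0.2 3.8 0 0 0 0; 0 -0.3 7.6 0 0 0 0; 0 -0.5 11.4 0 0 0 0; 0 -0.6 15.2 0 0 0 0; 0 -0.8 19 0 0 0 0",
)

```text
clock: 23.52
ee_pos: [0.486, -0.0013, 0.1708]
eef_rot: [3.141, -0.001, 0.059]
force: [0.5, 0.4, 0.5]
grip_width: 0.0853
```

Request:
carry_out(
  moves="0 -0.2 3.8 0 0 0 0; 0 -0.3 7.6 0 0 0 0; 0 -0.5 11.4 0 0 0 0; 0 -0.6 15.2 0 0 0 0; 0 -0.8 19 0 0 0 0",
)

```text
clock: 23.93
ee_pos: [0.4891, -0.1916, 0.1708]
eef_rot: [3.141, -0.001, 0.058]
force: [0.5, 0.2, 0.6]
grip_width: 0.0851
```

Request:
carry_out(
  moves="0 -0.2 3.8 0 0 0 0; 0 -0.3 7.6 0 0 0 0; 0 -0.5 11.4 0 0 0 0; 0 -0.6 15.2 0 0 0 0; 0 -0.8 18.9 0 0 0 0",
)

```text
clock: 24.35
ee_pos: [0.492, -0.3809, 0.1706]
eef_rot: [3.141, -0.0, 0.058]
force: [1.3, -0.2, -0.1]
grip_width: 0.0855
```

Request:
carry_out(
  moves="0 0 0 0 0 0 0; 0 0 0 0 0 0 0; 0 0 0 0 0 0 0; 0 0 0 0 0 0 0; 0 0 0 0 0 0 0",
)

```text
clock: 24.77
ee_pos: [0.4929, -0.3769, 0.1705]
eef_rot: [-3.141, -0.0, 0.061]
force: [-0.4, 0.8, 0.3]
grip_width: 0.0856
```

```bash
python3 - <<'E'
from h import *
wblob("red",.045); wblob("yellow",.045)
for n in["scene","side"]:
    p,d=look(n,n+"7"); W=cloud(n,p,d)
    for c in["red","green","yellow"]:
        for s_,Q in blobs(p,W,d,c,25):
            top=np.percentile(Q[:,2],95)
            if .02<top<.065: T=Q[Q[:,2]>top-.005]; print(n,c,round(top,3),rect(T))
plan((.493,-.380,.0235,3.3),(.493,-.380,.17,3.3),(.5492,.1933,.17,3.3))
E
```

```text
scene red 0.032 [540.4 582.3  36.1  12.1 -74.6]
scene red 0.053 [ 493.4 -379.8   18.4   17.3   21.3]
scene green 0.059 [484.3 187.9  19.3  17.2 -40.7]
scene green 0.03 [ 625.8 -104.2   89.1   17.4  -83.1]
scene yellow 0.024 [364.6 292.3  98.5  36.9 -31.1]
scene yellow 0.053 [ 614.6 -353.7   20.2   19.1  -53.7]
side red 0.053 [ 491.  -381.5   17.7   13.7   37.7]
side yellow 0.053 [ 611.1 -355.2   19.3   16.5   47.8]
(0.493, -0.38, 0.0235, 3.3) 1 shift [ 0.04  0.2  14.7 ] turn [ 0.  -0.   0.1]
(0.493, -0.38, 0.17, 3.3) 1 shift [ -0.     0.   -14.65] turn [-0.  0. -0.]
(0.5492, 0.1933, 0.17, 3.3) 1 shift [  2.97 -18.97  -0.  ] turn [0. 0. 0.]
(0.5492, 0.1933, 0.17, 3.3) 2 shift [  2.97 -18.97  -0.  ] turn [0. 0. 0.]
(0.5492, 0.1933, 0.17, 3.3) 3 shift [  2.97 -18.97  -0.  ] turn [0. 0. 0.]
```

Request:
carry_out(
  moves="0 0 0.1 4 0 0 0; 0 0 0.1 8 0 0 0; 0 0 0.1 11.5 0 0 0; 0 0 0.1 14 0 0 0; 0 0 0.1 14.7 0 0 0",
)

```text
clock: 25.38
ee_pos: [0.4892, -0.3774, 0.0187]
eef_rot: [-3.136, 0.007, 0.059]
force: [-1.3, 0.6, -0.5]
grip_width: 0.0854
```

Request:
carry_out(
  moves="1 0 0 0 0 0 0; 1 0 0 0 0 0 0; 1 0 0 0 0 0 0; 1 0 0 0 0 0 0; 1 0 0 0 0 0 0",
)

```text
clock: 25.8
ee_pos: [0.4934, -0.3805, 0.0252]
eef_rot: [3.139, -0.003, 0.058]
force: [-0.3, 2.0, 1.1]
grip_width: 0.0255
```

Request:
carry_out(
  moves="1 0 0 0 0 0 0; 1 0 0 0 0 0 0; 1 0 0 0 0 0 0; 1 0 0 -2 0 0 0; 1 0 0 -4 0 0 0",
)

```text
clock: 26.22
ee_pos: [0.4912, -0.3791, 0.0629]
eef_rot: [-3.14, 0.002, 0.058]
force: [0.3, -0.0, 0.2]
grip_width: 0.0203
```

Request:
carry_out(
  moves="1 0 0 -3 0 0 0; 1 0 0 -6 0 0 0; 1 0 0 -9 0 0 0; 1 0 0 -10.7 0 0 0; 1 0 0 -10.7 0 0 0",
)

```text
clock: 26.63
ee_pos: [0.4949, -0.3814, 0.1756]
eef_rot: [3.135, -0.007, 0.058]
force: [0.7, -0.9, 0.0]
grip_width: 0.0204
```

Request:
carry_out(
  moves="1 0.6 -3.8 0 0 0 0; 1 1.2 -7.6 0 0 0 0; 1 1.8 -11.4 0 0 0 0; 1 2.4 -15.2 0 0 0 0; 1 3 -19 0 0 0 0",
)

```text
clock: 27.05
ee_pos: [0.5101, -0.1865, 0.1691]
eef_rot: [-3.141, 0.002, 0.058]
force: [0.0, 1.2, -0.5]
grip_width: 0.0205
```

Request:
carry_out(
  moves="1 0.6 -3.8 0 0 0 0; 1 1.2 -7.6 0 0 0 0; 1 1.8 -11.4 0 0 0 0; 1 2.4 -15.2 0 0 0 0; 1 3 -19 0 0 0 0",
)

```text
clock: 27.47
ee_pos: [0.529, 0.0047, 0.1693]
eef_rot: [3.141, 0.002, 0.058]
force: [0.6, -0.4, -0.1]
grip_width: 0.0207
```

Request:
carry_out(
  moves="1 0.6 -3.8 0 0 0 0; 1 1.2 -7.6 0 0 0 0; 1 1.8 -11.4 0 0 0 0; 1 2.4 -15.2 0 0 0 0; 1 2.9 -19 0 0 0 0",
)

```text
clock: 27.88
ee_pos: [0.5472, 0.1958, 0.1691]
eef_rot: [3.141, 0.001, 0.058]
force: [0.4, -0.6, -0.3]
grip_width: 0.0204
```

Request:
carry_out(
  moves="1 0 0 0 0 0 0; 1 0 0 0 0 0 0; 1 0 0 0 0 0 0; 1 0 0 2 0 0 0; 1 0 0 4 0 0 0",
)

```text
clock: 28.3
ee_pos: [0.5491, 0.1922, 0.1304]
eef_rot: [3.141, -0.002, 0.055]
force: [0.6, -0.1, -1.3]
grip_width: 0.0207
```

Request:
carry_out(
  moves="1 0 0 3 0 0 0; 1 0 0 5.5 0 0 0; 1 0 0 7.5 0 0 0; 1 0 0 7.5 0 0 0; 1 0 0 7.5 0 0 0",
)

```text
clock: 28.72
ee_pos: [0.5473, 0.1919, 0.0542]
eef_rot: [3.14, 0.003, 0.056]
force: [1.8, -0.2, 0.5]
grip_width: 0.0205
```

```bash
python3 - <<'E'
from h import *
print(tool()[2]["force"])
plan((.5492,.1933,.031,3.3))
plan((.6135,-.354,.17,3.3),start=(.5492,.1933,.17,3.3))
E
```

```text
[ 1.76705969 -0.221648    0.48707453]
(0.5492, 0.1933, 0.031, 3.3) 1 shift [ 0.21 -0.13  2.32] turn [ 0.1  0.2 -0.1]
(0.6135, -0.354, 0.17, 3.3) 1 shift [ 1.09 18.34  0.  ] turn [-0.  0.  0.]
(0.6135, -0.354, 0.17, 3.3) 2 shift [ 1.09 18.34  0.  ] turn [0. 0. 0.]
(0.6135, -0.354, 0.17, 3.3) 3 shift [ 1.09 18.34  0.  ] turn [0. 0. 0.]
```

Request:
carry_out(
  moves="1 0.1 0 0.6 0 0 0; 1 0.1 0 1.2 0 0 0; 1 0.1 0 1.7 0 0 0; 1 0.1 0 2.1 0 0 0; 1 0.1 0 2.3 0 0 0",
)

```text
clock: 29.13
ee_pos: [0.5488, 0.1944, 0.032]
eef_rot: [3.141, 0.0, 0.058]
force: [0.3, 0.0, -0.9]
grip_width: 0.0203
```

Request:
carry_out(
  moves="1 0 0 0 0 0 0; 1 0 0 0 0 0 0; 0.45 0 0 0 0 0 0; 0.45 0 0 0 0 0 0; 0.45 0 0 0 0 0 0",
)

```text
clock: 29.55
ee_pos: [0.5492, 0.1946, 0.0326]
eef_rot: [-3.142, -0.001, 0.058]
force: [-0.2, -0.3, -0.6]
grip_width: 0.047
```

Request:
carry_out(
  moves="0.45 0 0 -2 0 0 0; 0.45 0 0 -5 0 0 0; 0.45 0 0 -8.5 0 0 0; 0.3 0 0 -12 0 0 0; 0 0 0 -14 0 0 0",
)

```text
clock: 29.97
ee_pos: [0.5505, 0.1956, 0.1765]
eef_rot: [-3.14, -0.005, 0.058]
force: [0.6, -0.2, -0.5]
grip_width: 0.0697
```

Request:
carry_out(
  moves="0 0.2 3.7 0 0 0 0; 0 0.4 7.4 0 0 0 0; 0 0.6 11 0 0 0 0; 0 0.8 14.7 0 0 0 0; 0 1.1 18.3 0 0 0 0",
)

```text
clock: 30.38
ee_pos: [0.5704, 0.0106, 0.1727]
eef_rot: [3.141, -0.001, 0.058]
force: [1.0, -1.1, -0.0]
grip_width: 0.0855
```

Request:
carry_out(
  moves="0 0.2 3.7 0 0 0 0; 0 0.4 7.4 0 0 0 0; 0 0.6 11 0 0 0 0; 0 0.8 14.7 0 0 0 0; 0 1.1 18.3 0 0 0 0",
)

```text
clock: 30.8
ee_pos: [0.592, -0.1716, 0.1726]
eef_rot: [3.141, -0.0, 0.058]
force: [-0.3, -0.2, -0.2]
grip_width: 0.0852
```

Request:
carry_out(
  moves="0 0.2 3.7 0 0 0 0; 0 0.4 7.4 0 0 0 0; 0 0.6 11 0 0 0 0; 0 0.8 14.7 0 0 0 0; 0 1.1 18.4 0 0 0 0",
)

```text
clock: 31.22
ee_pos: [0.6137, -0.3545, 0.1725]
eef_rot: [3.141, -0.0, 0.058]
force: [0.4, 0.8, 0.1]
grip_width: 0.0857
```

Request:
carry_out(
  moves="0 0 0 0 0 0 0; 0 0 0 0 0 0 0; 0 0 0 0 0 0 0; 0 0 0 0 0 0 0; 0 0 0 0 0 0 0",
)

```text
clock: 31.63
ee_pos: [0.6145, -0.3503, 0.1726]
eef_rot: [-3.141, -0.0, 0.061]
force: [-0.4, 0.1, -0.4]
grip_width: 0.085
```

```bash
python3 - <<'E'
from h import *
wblob("yellow",.045)
for n in["scene","side"]:
    p,d=look(n,n+"8"); W=cloud(n,p,d)
    for c in["red","green","yellow"]:
        for s_,Q in blobs(p,W,d,c,25):
            top=np.percentile(Q[:,2],95)
            if .026<top<.065: T=Q[Q[:,2]>top-.005]; print(n,c,round(top,3),rect(T))
plan((.6135,-.354,.0235,3.3))
plan((.614,.197,.17,3.3),start=(.6135,-.354,.17,3.3))
E
```

```text
scene red 0.031 [542.2 578.9  26.4  11.1 -80.8]
scene red 0.059 [549.8 192.6  19.9  15.6   1.3]
scene green 0.059 [484.2 187.4  17.4  15.9 -24.4]
scene green 0.03 [ 625.5 -104.2   87.    17.8  -83.5]
scene yellow 0.053 [ 615.2 -354.    18.1   18.   -19.4]
side red 0.058 [545.6 188.4  14.3   8.9  69.6]
side green 0.031 [ 622.2 -104.9   88.1   15.7  -83.4]
side yellow 0.053 [ 610.8 -354.    19.5   15.4   60.1]
(0.6135, -0.354, 0.0235, 3.3) 1 shift [-0.09  0.26 14.91] turn [ 0.  -0.   0.1]
(0.614, 0.197, 0.17, 3.3) 1 shift [  1.07 -18.34  -0.  ] turn [-0.  0.  0.]
(0.614, 0.197, 0.17, 3.3) 2 shift [  1.07 -18.34  -0.  ] turn [0. 0. 0.]
(0.614, 0.197, 0.17, 3.3) 3 shift [  1.07 -18.34  -0.  ] turn [0. 0. 0.]
```

Request:
carry_out(
  moves="0 0 0.2 4 0 0 0; 0 0 0.2 8 0 0 0; 0 0 0.2 11.5 0 0 0; 0 0 0.2 14 0 0 0; 0 0 0.2 14.9 0 0 0",
)

```text
clock: 32.2
ee_pos: [0.6109, -0.3527, 0.0184]
eef_rot: [-3.138, 0.007, 0.059]
force: [-0.3, 0.8, 0.6]
grip_width: 0.0858
```

Request:
carry_out(
  moves="1 0 0 0 0 0 0; 1 0 0 0 0 0 0; 1 0 0 0 0 0 0; 1 0 0 0 0 0 0; 1 0 0 0 0 0 0",
)

```text
clock: 32.62
ee_pos: [0.6153, -0.3553, 0.0256]
eef_rot: [3.14, -0.003, 0.058]
force: [-0.2, 0.9, 0.7]
grip_width: 0.0253
```

Request:
carry_out(
  moves="1 0 0 0 0 0 0; 1 0 0 0 0 0 0; 1 0 0 0 0 0 0; 1 0 0 -2 0 0 0; 1 0 0 -4 0 0 0",
)

```text
clock: 33.03
ee_pos: [0.6126, -0.3541, 0.0624]
eef_rot: [-3.14, 0.003, 0.058]
force: [0.4, 0.1, -1.2]
grip_width: 0.0204
```

Request:
carry_out(
  moves="1 0 0 -3 0 0 0; 1 0 0 -6 0 0 0; 1 0 0 -9 0 0 0; 1 0 0 -10.7 0 0 0; 1 0 0 -10.7 0 0 0",
)

```text
clock: 33.45
ee_pos: [0.6167, -0.3558, 0.176]
eef_rot: [3.137, -0.008, 0.058]
force: [1.2, -0.1, 0.2]
grip_width: 0.0205
```

Request:
carry_out(
  moves="1 0.2 -3.7 0 0 0 0; 1 0.4 -7.4 0 0 0 0; 1 0.6 -11 0 0 0 0; 1 0.8 -14.7 0 0 0 0; 1 1.1 -18.3 0 0 0 0",
)

```text
clock: 33.87
ee_pos: [0.613, -0.1695, 0.169]
eef_rot: [-3.141, 0.002, 0.058]
force: [0.4, 1.0, -0.7]
grip_width: 0.02
```

Request:
carry_out(
  moves="1 0.2 -3.7 0 0 0 0; 1 0.4 -7.4 0 0 0 0; 1 0.6 -11 0 0 0 0; 1 0.8 -14.7 0 0 0 0; 1 1.1 -18.3 0 0 0 0",
)

```text
clock: 34.28
ee_pos: [0.6133, 0.0136, 0.1691]
eef_rot: [3.141, 0.002, 0.058]
force: [0.5, 0.0, -1.0]
grip_width: 0.0208
```

Request:
carry_out(
  moves="1 0.2 -3.7 0 0 0 0; 1 0.4 -7.4 0 0 0 0; 1 0.6 -11 0 0 0 0; 1 0.8 -14.7 0 0 0 0; 1 1 -18.4 0 0 0 0",
)

```text
clock: 34.7
ee_pos: [0.6129, 0.1974, 0.169]
eef_rot: [3.141, 0.002, 0.058]
force: [-0.3, 0.3, -0.3]
grip_width: 0.0203
```

Request:
carry_out(
  moves="1 0 0 0 0 0 0; 1 0 0 0 0 0 0; 1 0 0 0 0 0 0; 1 0 0 2 0 0 0; 1 0 0 4 0 0 0",
)

```text
clock: 35.12
ee_pos: [0.6154, 0.194, 0.1305]
eef_rot: [3.141, -0.003, 0.055]
force: [-0.4, 0.2, -1.6]
grip_width: 0.0203
```

Request:
carry_out(
  moves="1 0 0 3 0 0 0; 1 0 0 5.5 0 0 0; 1 0 0 7.5 0 0 0; 1 0 0 7.5 0 0 0; 1 0 0 7.5 0 0 0",
)

```text
clock: 35.53
ee_pos: [0.6134, 0.1937, 0.054]
eef_rot: [3.14, 0.003, 0.056]
force: [0.5, 0.7, -0.4]
grip_width: 0.0207
```

```bash
python3 - <<'E'
from h import *
print(tool()[2]["force"])
plan((.614,.197,.0315,3.3))
E
```

```text
[ 0.48487716  0.70993892 -0.43523832]
(0.614, 0.197, 0.0315, 3.3) 1 shift [ 0.09 -0.33  2.25] turn [ 0.1  0.2 -0.1]
```

Request:
carry_out(
  moves="1 0 -0.2 0.6 0 0 0; 1 0 -0.2 1.2 0 0 0; 1 0 -0.2 1.7 0 0 0; 1 0 -0.2 2.1 0 0 0; 1 0 -0.2 2.3 0 0 0",
)

```text
clock: 35.95
ee_pos: [0.6137, 0.1982, 0.0319]
eef_rot: [3.141, 0.0, 0.058]
force: [-0.1, -0.8, 0.2]
grip_width: 0.0201
```

Request:
carry_out(
  moves="1 0 0 0 0 0 0; 1 0 0 0 0 0 0; 0.45 0 0 0 0 0 0; 0.45 0 0 0 0 0 0; 0.45 0 0 0 0 0 0",
)

```text
clock: 36.37
ee_pos: [0.6141, 0.1984, 0.0326]
eef_rot: [-3.141, -0.001, 0.058]
force: [0.2, 0.2, -0.1]
grip_width: 0.0466
```

Request:
carry_out(
  moves="0.45 0 0 -2 0 0 0; 0.45 0 0 -5 0 0 0; 0.45 0 0 -8.5 0 0 0; 0.45 0 0 -12 0 0 0; 0.45 0 0 -16 0 0 0",
)

```text
clock: 36.78
ee_pos: [0.613, 0.198, 0.1931]
eef_rot: [3.141, 0.002, 0.059]
force: [0.7, 0.6, 0.8]
grip_width: 0.0471
```

Request:
carry_out(
  moves="1 0 0 -3 0 0 0; 1 0 0 -6 0 0 0; 1 0 0 -8.5 0 0 0; 1 0 0 -8.5 0 0 0; 1 0 0 -8.5 0 0 0",
)

```text
clock: 37.2
ee_pos: [0.6145, 0.1989, 0.2794]
eef_rot: [-3.141, -0.004, 0.058]
force: [-0.1, 0.6, -0.5]
grip_width: -0.0
```

```bash
cat >> h.py <<'E'
def lid():
    p,d=look("scene"); W=cloud("scene",p,d); m=(mask(p,"orange")>0)&(d>0)
    Q=W[m]; c=Q-[.548,.208,.07]; x=c@[-.0576,.9983,0]; y=c@[-.9983,-.0576,0]
    k=(abs(x)<.13)&(abs(y)<.14)&(c[:,2]>-.02)&(c[:,2]<.2); X=np.c_[x,c[:,2]][k]
    v=np.linalg.svd(X-X.mean(0),full_matrices=False)[2][0]
    print("lid n",k.sum(),"angle",round(np.arctan2(v[1],-v[0])%np.pi,3),"x,z top",np.round(X[np.argsort(X[:,1])[-20:]].mean(0),3),"z range",np.round(np.percentile(X[:,1],[2,98]),4))
E
python3 - <<'E'
from h import *
lid()
for n in["scene","side"]:
    p,d=look(n,n+"9"); W=cloud(n,p,d)
    for c in["red","green","yellow"]:
        for s_,Q in blobs(p,W,d,c,25):
            top=np.percentile(Q[:,2],95)
            if .026<top<.065: T=Q[Q[:,2]>top-.005]; print(n,c,round(top,3),rect(T))
plan((.54,.352,.275,3.3),(.54,.352,.195,3.3))
E
```

```text
lid n 374 angle 1.478 x,z top [0.069 0.161] z range [0.0078 0.1609]
scene red 0.031 [539.2 581.4  32.1  13.2 -67.5]
scene red 0.059 [549.1 191.5  17.6  16.1  72.3]
scene green 0.059 [484.  187.5  19.2  16.1 -22.8]
scene green 0.03 [ 625.1 -104.2   87.4   18.4  -83.6]
scene yellow 0.058 [613.4 195.6  18.7  16.7 -74.2]
side red 0.033 [523.7 658.5  87.4  13.2 -80. ]
side red 0.059 [545.2 190.5  15.8  10.7  70.4]
side green 0.031 [ 621.9 -103.4   89.5   15.2  -83.8]
side yellow 0.059 [610.4 195.7  17.9  13.1  69.5]
(0.54, 0.352, 0.275, 3.3) 1 shift [ -6.39 -15.82   0.06] turn [0.1 0.2 0. ]
(0.54, 0.352, 0.195, 3.3) 1 shift [ 0. -0.  8.] turn [-0.  0.  0.]
```

View pics/scene9.png

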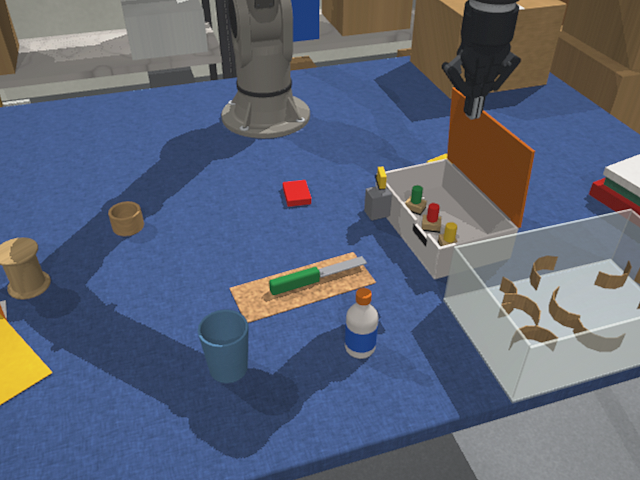

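All three stamps stand in the case at (416,195), (432,213) and (450,233). The opener lies on the mat at (310,275) and the lid is at about 1.48 rad. Next I go behind the lid and push it shut.

Request:
carry_out(
  moves="1 -1.3 -3.2 0 0 0 0; 1 -2.6 -6.4 0 0 0 0; 1 -3.9 -9.6 0 0 0 0; 1 -5.2 -12.8 0 0 0 0; 1 -6.4 -15.8 0 0 0 0",
)

```text
clock: 37.77
ee_pos: [0.5389, 0.3535, 0.2754]
eef_rot: [3.14, 0.003, 0.059]
force: [-0.1, 0.5, 0.0]
grip_width: 0.0002
```

Request:
carry_out(
  moves="1 0 0 0 0 0 0; 1 0 0 0 0 0 0; 1 0 0 2.5 0 0 0; 1 0 0 5 0 0 0; 1 0 0 7.5 0 0 0",
)

```text
clock: 38.18
ee_pos: [0.5416, 0.3502, 0.2004]
eef_rot: [3.14, 0.0, 0.056]
force: [-0.0, -0.4, -0.9]
grip_width: 0.0001
```

Request:
carry_out(
  moves="1 0 0 0 0 0 0; 1 0 2 0 0 0 0; 1 0 4 0 0 0 0; 1 0 5.5 0 0 0 0; 1 0 6.5 0 0 0 0",
)

```text
clock: 38.6
ee_pos: [0.5457, 0.2846, 0.2027]
eef_rot: [3.141, -0.001, 0.055]
force: [0.3, 0.6, -1.0]
grip_width: 0.0002
```

```bash
python3 - <<'E'
from h import *
P,r,s=tool();print(P,s["eef_rot"],s["force"], "case x",(P-[.5483,.2083,0])@[-.0576,.9983,0])
lid()
E
```

```text
[0.54570632 0.28462775 0.2027385 ] [ 3.14067310e+00 -7.24402538e-04  5.48560645e-02] [ 0.25399775  0.60014898 -0.96912792] case x 0.07634738746029586
lid n 446 angle 1.384 x,z top [0.054 0.159] z range [0.0102 0.1592]
```

Request:
carry_out(
  moves="1 0 1.2 0.2 0 0 0; 1 0 2.4 0.5 0 0 0; 1 0 3.7 1 0 0 0; 1 0 4.9 1.6 0 0 0; 1 0 6 2.3 0 0 0",
)

```text
clock: 39.07
ee_pos: [0.5481, 0.2259, 0.1787]
eef_rot: [3.141, -0.0, 0.058]
force: [0.6, -0.6, 0.8]
grip_width: -0.0003
```

Request:
carry_out(
  moves="1 0 0.6 0.5 0 0 0; 1 0 1.2 1 0 0 0; 1 0 2 1.8 0 0 0; 1 0 2.8 2.8 0 0 0; 1 0 3.4 3.7 0 0 0",
)

```text
clock: 39.48
ee_pos: [0.5499, 0.1925, 0.1411]
eef_rot: [3.141, 0.0, 0.058]
force: [0.1, -0.2, 0.4]
grip_width: -0.0003
```

Request:
carry_out(
  moves="1 0 0.5 0.8 0 0 0; 1 0 1 1.6 0 0 0; 1 0 1.3 2.4 0 0 0; 1 0 1.6 3.2 0 0 0; 1 0 1.8 4 0 0 0",
)

```text
clock: 39.9
ee_pos: [0.551, 0.1753, 0.1014]
eef_rot: [3.141, 0.0, 0.058]
force: [-0.3, -0.1, -0.4]
grip_width: -0.0002
```

```bash
python3 - <<'E'
from h import *
P,r,s=tool();print(P,s["eef_rot"],s["force"], "case x",(P-[.5483,.2083,0])@[-.0576,.9983,0])
lid()
E
```

```text
[0.55101528 0.17534062 0.10142155] [3.14146832e+00 9.97627965e-05 5.82736367e-02] [-0.29683986 -0.12565746 -0.44481684] case x -0.03305974934025515
lid n 4684 angle 0.209 x,z top [-0.061  0.092] z range [0.0062 0.0383]
```

Request:
carry_out(
  moves="1 0 0.2 0.6 0 0 0; 1 0 0.3 1.2 0 0 0; 1 0 0.4 1.8 0 0 0; 1 0 0.4 2.3 0 0 0; 1 0 0.4 2.5 0 0 0",
)

```text
clock: 40.37
ee_pos: [0.5508, 0.1715, 0.0763]
eef_rot: [3.141, 0.001, 0.058]
force: [-0.2, -0.2, -0.2]
grip_width: -0.0001
```

Request:
carry_out(
  moves="1 0 0 0 0 0 0; 1 0 0 0 0 0 0; 1 0 0 0.1 0 0 0; 1 0 0 0.1 0 0 0; 1 0 0 0.1 0 0 0",
)

```text
clock: 40.78
ee_pos: [0.5514, 0.1717, 0.0765]
eef_rot: [3.142, -0.0, 0.058]
force: [0.4, -1.1, -0.5]
grip_width: 0.0002
```

```bash
python3 - <<'E'
from h import *
P,r,s=tool();print(P,s["force"])
lid()
p,d=look("scene"); W=cloud("scene",p,d)
for s_,Q in blobs(p,W,d,"yellow",40):
    top=np.percentile(Q[:,2],95)
    if .09<top<.13: print("fin",rect(Q[Q[:,2]>top-.006]))
E
```

```text
[0.55141758 0.17169663 0.07650535] [ 0.3624006  -1.07228058 -0.46756942]
lid n 5382 angle 0.009 x,z top [-0.054  0.076] z range [0.0029 0.0088]
fin [485.1 107.3  36.1  11.7 -12.6]
```

Request:
carry_out(
  moves="1 0 0 -3 0 0 0; 1 0 0 -6 0 0 0; 0.5 0 0 -9 0 0 0; 0 0 0 -11 0 0 0; 0 0 0 -11 0 0 0",
  force=40,
)

```text
clock: 41.3
ee_pos: [0.5542, 0.1731, 0.1916]
eef_rot: [-3.14, -0.009, 0.058]
force: [0.7, -0.6, 0.7]
grip_width: 0.0358
```

Request:
carry_out(
  moves="0 0 0 0 0 0 -7; 0 0 0 0 0 0 -14; 0 0 0 0 0 0 -21; 0 0 0 0 0 0 -28; 0 0 0 0 0 0 -33",
)

```text
clock: 41.72
ee_pos: [0.5509, 0.1714, 0.1856]
eef_rot: [-3.141, 0.001, 0.64]
force: [-0.4, 0.2, -0.2]
grip_width: 0.0856
```

Request:
carry_out(
  moves="0 0 0 0 0 0 -7; 0 0 0 0 0 0 -14; 0 0 0 0 0 0 -21; 0 0 0 0 0 0 -28; 0 0 0 0 0 0 -33",
)

```text
clock: 42.13
ee_pos: [0.5509, 0.1714, 0.1855]
eef_rot: [-3.141, 0.001, 1.216]
force: [0.3, 0.6, -0.9]
grip_width: 0.0858
```

Request:
carry_out(
  moves="0 0 0 0 0 0 -7; 0 0 0 0 0 0 -14; 0 0 0 0 0 0 -21; 0 0 0 0 0 0 -28; 0 0 0 0 0 0 -33",
)

```text
clock: 42.55
ee_pos: [0.5509, 0.1713, 0.1855]
eef_rot: [-3.141, 0.0, 1.792]
force: [-0.2, 0.8, 0.6]
grip_width: 0.0851
```

```bash
python3 - <<'E'
from h import *
P,r,s=tool();print(P,s["eef_rot"])
plan((.485,.108,.18,167.8),(.485,.108,.0905,167.8))
E
```

```text
[0.55086226 0.17133169 0.18550037] [-3.14051239e+00  8.95304150e-05  1.79163899e+00]
(0.485, 0.108, 0.18, 167.8) 1 shift [-2.37 -3.91  0.28] turn [ -0.   -0.  -32.6]
(0.485, 0.108, 0.18, 167.8) 2 shift [ 0.11 -4.57  0.28] turn [ -0.   -0.  -32.6]
(0.485, 0.108, 0.0905, 167.8) 1 shift [ 0.   -0.    8.95] turn [0. 0. 0.]
```

Request:
carry_out(
  moves="0 -0.5 -0.8 0.1 0 0 -6.6; 0 -1 -1.6 0.2 0 0 -13; 0 -1.5 -2.4 0.3 0 0 -20; 0 -2 -3.2 0.3 0 0 -26; 0 -2.4 -3.9 0.3 0 0 -32.6",
)

```text
clock: 42.97
ee_pos: [0.5174, 0.139, 0.1825]
eef_rot: [-3.14, -0.0, 2.36]
force: [0.1, -0.1, 0.6]
grip_width: 0.0858
```

Request:
carry_out(
  moves="0 0 -0.9 0.1 0 0 -6.6; 0 0 -1.8 0.2 0 0 -13; 0 0 -2.7 0.3 0 0 -20; 0 0 -3.6 0.3 0 0 -26; 0 0.1 -4.6 0.3 0 0 -32.6",
)

```text
clock: 43.38
ee_pos: [0.4845, 0.1075, 0.1797]
eef_rot: [-3.141, -0.001, 2.929]
force: [0.7, 0.3, 0.9]
grip_width: 0.0855
```

Request:
carry_out(
  moves="0 0 0 0 0 0 0; 0 0 0 0 0 0 0; 0 0 0 2 0 0 0; 0 0 0 4 0 0 0; 0 0 0 5 0 0 0",
)

```text
clock: 43.8
ee_pos: [0.4844, 0.108, 0.1285]
eef_rot: [-3.141, -0.002, 2.922]
force: [0.5, -0.3, -1.2]
grip_width: 0.0855
```

```bash
python3 - <<'E'
from h import *
P,r,s=tool();print(P,s["eef_rot"])
plan((.485,.108,.0905,167.8))
E
```

```text
[0.48440275 0.10797339 0.128463  ] [-3.14082624e+00 -1.88751899e-03  2.92206497e+00]
(0.485, 0.108, 0.0905, 167.8) 1 shift [-0.06  0.02  3.8 ] turn [-0.  -0.1 -0.4]
```

Request:
carry_out(
  moves="0 0 0 1.2 0 0 0; 0 0 0 2.4 0 0 0; 0 0 0 3.4 0 0 0; 0 0 0 3.7 0 0 0; 0 0 0 3.7 0 0 0",
)

```text
clock: 44.22
ee_pos: [0.4846, 0.1081, 0.0925]
eef_rot: [-3.141, -0.001, 2.924]
force: [0.6, 0.1, 0.1]
grip_width: 0.0852
```

Request:
carry_out(
  moves="1 0 0 0 0 0 0; 1 0 0 0 0 0 0; 1 0 0 0 0 0 0; 1 0 0 0 0 0 0; 1 0 0 0 0 0 0",
)

```text
clock: 44.63
ee_pos: [0.4853, 0.108, 0.0936]
eef_rot: [-3.142, 0.001, 2.924]
force: [0.1, 0.3, 0.1]
grip_width: 0.0256
```

Request:
carry_out(
  moves="1 0 0 0 0 0 0; 1 0 0 0 0 0 0; 1 0 0 0 0 0 0; 1 0 0 0 0 0 0; 1 0 0 0 0 0 0",
)

```text
clock: 45.05
ee_pos: [0.4856, 0.1095, 0.0938]
eef_rot: [3.139, 0.001, 2.925]
force: [0.7, 5.4, 0.9]
grip_width: 0.0109
```

Request:
carry_out(
  moves="1 0 0 0 0 0 5.2; 1 0 0 0 0 0 10.4; 1 0 0 0 0 0 15.6; 1 0 0 0 0 0 20.8; 1 0 0 0 0 0 26",
)

```text
clock: 45.47
ee_pos: [0.4853, 0.109, 0.0938]
eef_rot: [3.14, 0.0, 2.467]
force: [-0.5, 4.0, 2.3]
grip_width: 0.0115
```

Request:
carry_out(
  moves="1 0 0 0 0 0 5.2; 1 0 0 0 0 0 10.4; 1 0 0 0 0 0 15.6; 1 0 0 0 0 0 20.8; 1 0 0 0 0 0 26",
)

```text
clock: 45.88
ee_pos: [0.4848, 0.1086, 0.0938]
eef_rot: [-3.141, -0.0, 2.012]
force: [-1.2, 3.1, 4.3]
grip_width: 0.011
```

Request:
carry_out(
  moves="1 0 0 0 0 0 5.2; 1 0 0 0 0 0 10.4; 1 0 0 0 0 0 15.6; 1 0 0 0 0 0 20.8; 1 0 0 0 0 0 25",
)

```text
clock: 46.3
ee_pos: [0.4843, 0.1086, 0.0938]
eef_rot: [-3.14, 0.001, 1.578]
force: [-2.2, 2.4, 6.7]
grip_width: 0.0113
```

Request:
carry_out(
  moves="1 0 0 0 0 0 0; 1 0 0 0 0 0 0; 0 0 0 0 0 0 0; 0 0 0 0 0 0 0; 0 0 0 0 0 0 0",
)

```text
clock: 46.72
ee_pos: [0.4847, 0.1068, 0.0929]
eef_rot: [-3.14, 0.001, 1.579]
force: [-0.9, 0.2, 0.1]
grip_width: 0.0465
```

Request:
carry_out(
  moves="0 0 0 -0.5 0 0 0; 0 0 0 -2.5 0 0 0; 0 0 0 -5 0 0 0; 0 0 0 -8 0 0 0; 0 0 0 -10 0 0 0",
)

```text
clock: 47.13
ee_pos: [0.4857, 0.1081, 0.1957]
eef_rot: [3.14, -0.0, 1.58]
force: [0.4, -0.6, -0.5]
grip_width: 0.0853
```

Request:
carry_out(
  moves="0 -3 0 -1 0 0 0; 0 -6 0 -3 0 0 0; 0 -10 0 -4 0 0 0; 0 -14 0 -5 0 0 0; 0 -16 0 -5 0 0 0",
)

```text
clock: 47.55
ee_pos: [0.4872, -0.0581, 0.2455]
eef_rot: [3.138, 0.004, 1.574]
force: [0.3, -0.2, -0.8]
grip_width: 0.0853
```

```bash
python3 - <<'E'
from h import *
P,r,s=tool();print(P,s["force"],s["clock"]); lid()
p,d=look("wrist","wend")
for n in["scene","side"]:
    p,d=look(n,n+"end"); W=cloud(n,p,d)
    for c in ["yellow","green"]:
        for s_,Q in blobs(p,W,d,c,40):
            top=np.percentile(Q[:,2],95)
            if .02<top<.13: print(n,c,round(top,4),rect(Q[Q[:,2]>top-.006]))
E
```

```text
[ 0.48715426 -0.0580698   0.24548497] [ 0.2616453  -0.21147917 -0.8466955 ] 47.55
lid n 6493 angle 0.001 x,z top [-0.017  0.011] z range [0.003  0.0085]
scene yellow 0.0242 [385.9 298.5 102.2  85.3 -76.1]
scene yellow 0.112 [485.6 107.6  35.6  12.6 -84.1]
scene green 0.0301 [ 626.  -104.1   88.    18.1  -85. ]
side yellow 0.1133 [484.6 110.6  37.9  11.9 -85.1]
side green 0.0306 [ 622.3 -103.1   87.5   16.9  -84.2]
```

View pics/sideend.png

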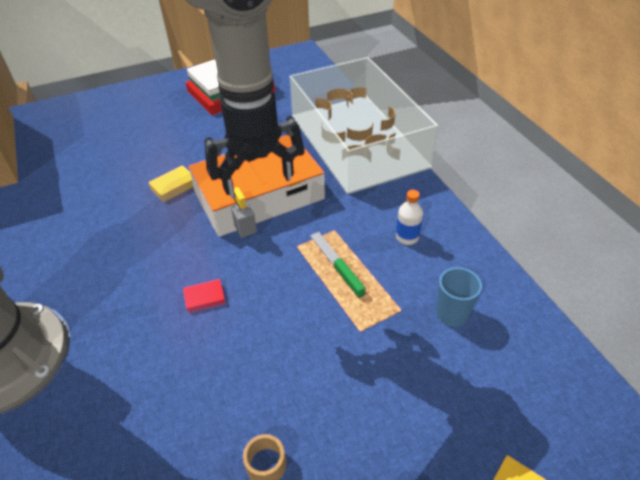

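In the side view, the lid is shut under the catch (fin at (240,198), tongue over the lid). The opener lies on the mat at (345,272), the glue and cup are standing, and no stamps are left on the table.

Request:
carry_out(
  moves="0 0 0 0 0 0 0; 0 0 0 0 0 0 0; 0 0 0 0 0 0 0; 0 0 0 0 0 0 0; 0 0 0 0 0 0 0",
)

```text
clock: 48.17
ee_pos: [0.4865, -0.0512, 0.2432]
eef_rot: [-3.141, -0.0, 1.582]
force: [0.0, 0.2, -0.6]
grip_width: 0.0855
```

```bash
python3 -c "
from cell import robot; print(robot.finish_job())"
```

```text
the job is handed in; nothing more can be done
None
```

The job is done and handed in at about 48 s. I unlocked the catch, levered the lid up with the opener in the notch and laid the opener on the mat. Then I stood the three stamps that were there (green, red, yellow) in the case, closed the lid and locked the catch.

- **Lid and catch:** the last camera check read the lid at about 0.001 rad. The catch fin points along the hinge direction again, within about 3°.
- **Opener:** its grip point is near the mat's centre and it rests low.
- **Stamps:** just before the lid was closed, all three were upright in the case with their tops at 58–59 mm. I could not see them once it was shut. I saw no blue stamp in any picture.
- **Bystanders:** the glue bottle and the cup are still standing.

**Force spike:** the first stamp (green) was set down hard, with the wrist force briefly reaching about 43 N. That is under the 120 N wrist limit, but above the 40 N limit for the arm or gripper body pressing on something. The load went through the held stamp, so I expect it doesn't count, but I could not confirm that. I set the other two down gently.

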